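# Scoop bath-salt lumps into the jar

### The arm

A 7-joint arm with a two-finger parallel gripper is mounted at the origin on the work surface. World frame = base frame: x ahead of the robot, y to its left, z up, the work surface at z = 0. Lengths are in m, angles in rad, forces in N, time in s.
With the tool pointing down it reaches from about 0.425 to 0.925 m from the base axis. Payload 6.8 kg.
Tool frame: the origin (TCP) lies at the very end of the fingers, on their centre line; the grasp point (between the pads) lies 19 mm behind it (grip_point_offset is the distance from the TCP to the grasp point, in m); z points along the fingers, y is the line along which they close (so a half turn about z gives the same grasp; the last joint's range is limited). The gripper opens to 85 mm and grips with 20 to 120 N. Pads are 22 mm wide; open, the fingers measure 114 mm over their backs; the gripper's body (76 mm by 85 mm) begins 54 mm behind the grasp point. The pads swing forward as they close: fully open they stand 13 mm farther back than shut.
Start: joints at [1.231, 0.477, 0.022, 1.555, -0.011, 1.109, -0.083], TCP at [0.155, -0.657, 0.2] pointing down, gripper open.
Joint ranges: [-2.96, 2.96], [-0.34, 2.1], [-1.41, 1.46], [0.24, 2.44], [-1.37, 4.51], [0.17, 1.92], [-2.96, 2.96]. Speed limits (rad/s): [2.39, 2.39, 3.14, 3.14, 3.14, 3.14, 3.14].

### API

Orientations are given as a unit quaternion [w, x, y, z].
In Python, from station import * gives the robot as it stands.
- The arm moves only by the tool carry_out, never from a script. Its argument "rows" is text: rows parted by semicolons, each of 4 numbers parted by spaces: the shift along the world's x, y, z in mm, then the turn about the world's z in degrees. In form: dx dy dz yaw; .... A call has 1 to 10 rows; each row shifts and turns the commanded pose from where the row before left it; what a row does not reach is not made up. A row lasts 1/8 s, in which the tool goes at most 62.5 mm and 10.7 degrees, less where a joint would pass 70% of its speed; a pose out of reach is approached as far as the arm can. A call is refused whole if a number of a shift passes 62.5 or a number of a turn 10.7, either way. A call with a gripper value outside its range is refused whole. "claw" is the finger opening in mm, from 0 to 85.4, set as the call begins (left out, the last holds). The fingers move at their own pace and stop on an object; "force" is the grip in N (left out, the last holds). Time passes only in rows, so rows that do not move let the fingers close. It gives the time, the measured TCP pose, the force, the opening and the grip force at its end, in the units of the state.
- get_obs(): the state, without advancing time (a new reading comes with each control period).
- read_camera(name): name is "side" or "top"; returns a dict with "img" (420x560x3 uint8, blue, green, red), "fov_y" (degrees; the focal length in pixels is half the picture's height over the tangent of half this angle, whatever the lens; pixels are square), "cx", "cy" (the principal point, pixels), "world_to_cam" (4x4, takes a point from world to camera coordinates). Camera axes: x right, y up, looking along -z (the intrinsics and any distortion apply to the point x, -y, -z); pixel columns grow to the right and rows downward; lengths in m; the calibration is good to about 2 mm. A picture is of the moment at which its call begins. There is no depth.
- hand_in(): hands the job in; it is judged then, once.
Trained networks look in the newest picture that a camera, given by its name, has taken for a name from the list of things; names that differ only in an ending like _2 or _b are one class to them, and where a whole thing is asked for, a point or a joint stands for the part that bears it (a point fixed in the world has none). Each returns a list of dicts, best first, with "confidence" (0 to 1); they miss things now and then, are a little off and sometimes report something else, mostly with a low value. They report only what shows in the picture. A call takes as long as a camera call. They do not tell look-alikes from the thing itself.
- recognise(camera, thing): "centre" ([column, row] in pixels, amid what is visible of it).
- outline_of(camera, thing): "pixels" (420x560 bool, what is visible of it) and "centre" ([column, row] in pixels, amid what is visible of it).
- place_of(camera, thing): "centre" ([column, row] in pixels: a listed point, or the origin of a listed thing).
The state is a dict: "t": time; "q": joint angles; "joint_vel": joint speeds; "joint_torque": joint torques, N m; "eef_pos": TCP position; "tool_rot": TCP orientation; "contact_force": force on the tool from outside, world axes, zero at the start; "torque": the same for the moment, N m; "gripper_width": opening from 0.0 (shut) to 1.0 (fully open); "grasp_force": force on a finger pad.
Only numpy, scipy, OpenCV 4.12 (cv2) and the standard library are available. Lean on these libraries where they do the work, as an engineer would, in place of code of your own. Each camera call takes 0.05 s, during which the arm holds its last target. There are 200 camera calls.

### The job

Refill the frosted jar: with the metal scoop, lift salt lumps out of the white tray and tip at least three of them gently into the jar, without touching any lump with the fingers. Then stand the scoop, empty, flat on its wooden slab again; the jar must stay upright, every lump must end in the jar or the tray, and the other things on the vanity must be left where they are.

Things in the scene. Friction and masses are not known exactly. Their poses are not given: they have to be found in the camera images.
- dish: White ceramic tray, fixed, 236 (its x) by 94 (y); origin under its centre. Floor 6 above the vanity, 82 wide between upright long walls 56 high. At the +x end a wall 66 high (inner face x = 112) with a 45-degree ramp before it, rising from the floor at x = 88 to 30 high at the wall; at the -x end only a sill 18 high (inner face x = -112). Five salt lumps start mid-floor (|x| under 54)
- scoop: Steel scoop, 140 g; origin under the centre of its flat pan, x to the open front, z up. Pan x -40 to 40, 72 wide, floor 2.5 thick; side walls 23.5 high for x -40 to 28, back wall 26. A neck rises from the back to a level bar handle 14 x 14, x -145 to -65, axis 66 above the underside. Starts flat on the slab, handle to the robot
- scoop_grip (a point): Centre of the scoop's handle bar, where to grip it (x = -105, z = 66 in the scoop's frame); axes as the scoop
- scoop_lip (a point): Middle of the pan's front edge, at its underside (x = +40, z = 0 in the scoop's frame); axes as the scoop
- jar: Open frosted-glass jar, loose, 450 g: round, outer radius 50, 70 high, wall 4, inner floor 6 up; origin at the centre of its underside. On the other side of the dish from the slab, left or right
- jar_mid (a point): Centre of the jar's inside, on its axis, 35 above its underside
- slab: Dark wooden slab fixed to the vanity, the scoop's resting place: 150 (its x) by 120 (its y), 8 thick; origin at the centre of its underside
- lump0: Lump of pink rock salt, faceted and roundish, 22 wide and 20 high, 12 g; origin at its centre
- lump1: Lump of pink rock salt, faceted and roundish, 22 wide and 20 high, 12 g; origin at its centre
- lump2: Lump of pink rock salt, faceted and roundish, 22 wide and 20 high, 12 g; origin at its centre
- lump3: Lump of pink rock salt, faceted and roundish, 22 wide and 20 high, 12 g; origin at its centre
- lump4: Lump of pink rock salt, faceted and roundish, 22 wide and 20 high, 12 g; origin at its centre
- holder: White ceramic toothbrush holder, 75 square, 95 high with brushes up to 190; origin under its centre; bystander
- tumbler: Chrome tumbler, radius 37, 95 high; origin under its centre; bystander
- comb: Black hard plastic comb lying flat, 150 (its x) by 34, 6 thick; origin under its centre; bystander
- cap: The jar's metal twist cap lying flat, radius 52, 18 high; origin under its centre; bystander
- soapdish: Clear soap dish with a bar of soap, 85 (its x) by 120 (its y), 25 high; origin under its centre; bystander
Not all that is in view belongs to the job. Several things look just like the slab: the one meant starts farthest to the robot's right. Leave any red look-alike of the scoop alone.

How it is judged:
On the way:
1. the scoop is lifted out of the tray with at least one lump in it (height (world z) of scoop_lip above 0.05 m and (((x of lump0 in the frame of scoop between -0.04 and 0.045 m and y of lump0 in the frame of scoop between -0.037 and 0.037 m and z of lump0 in the frame of scoop between 0 and 0.045 m) and height (world z) of lump0 above 0.06 m) or ((x of lump1 in the frame of scoop between -0.04 and 0.045 m and y of lump1 in the frame of scoop between -0.037 and 0.037 m and z of lump1 in the frame of scoop between 0 and 0.045 m) and height (world z) of lump1 above 0.06 m) or ((x of lump2 in the frame of scoop between -0.04 and 0.045 m and y of lump2 in the frame of scoop between -0.037 and 0.037 m and z of lump2 in the frame of scoop between 0 and 0.045 m) and height (world z) of lump2 above 0.06 m) or ((x of lump3 in the frame of scoop between -0.04 and 0.045 m and y of lump3 in the frame of scoop between -0.037 and 0.037 m and z of lump3 in the frame of scoop between 0 and 0.045 m) and height (world z) of lump3 above 0.06 m) or ((x of lump4 in the frame of scoop between -0.04 and 0.045 m and y of lump4 in the frame of scoop between -0.037 and 0.037 m and z of lump4 in the frame of scoop between 0 and 0.045 m) and height (world z) of lump4 above 0.06 m))), for 0.2 s.
At the end, for the whole second after the job is handed in: Three or more lumps lie in the jar, the rest in jar or tray, all at rest; jar upright (0.1 rad); scoop released, flat and right way up on the slab (0.1 rad, 4 to 14 mm above the vanity), its pan's centre within 55 mm (slab x) and 45 mm (slab y) of the slab's centre ((distance between each of lump0, lump1, lump2 and jar_mid below 0.055 m or distance between each of lump0, lump1, lump3 and jar_mid below 0.055 m or distance between each of lump0, lump1, lump4 and jar_mid below 0.055 m or distance between each of lump0, lump2, lump3 and jar_mid below 0.055 m or distance between each of lump0, lump2, lump4 and jar_mid below 0.055 m or distance between each of lump0, lump3, lump4 and jar_mid below 0.055 m or distance between each of lump1, lump2, lump3 and jar_mid below 0.055 m or distance between each of lump1, lump2, lump4 and jar_mid below 0.055 m or distance between each of lump1, lump3, lump4 and jar_mid below 0.055 m or distance between each of lump2, lump3, lump4 and jar_mid below 0.055 m) and (distance between lump0 and jar_mid below 0.055 m or (x of lump0 in the frame of dish between -0.114 and 0.114 m and y of lump0 in the frame of dish between -0.043 and 0.043 m and z of lump0 in the frame of dish between 0.004 and 0.07 m)) and (distance between lump1 and jar_mid below 0.055 m or (x of lump1 in the frame of dish between -0.114 and 0.114 m and y of lump1 in the frame of dish between -0.043 and 0.043 m and z of lump1 in the frame of dish between 0.004 and 0.07 m)) and (distance between lump2 and jar_mid below 0.055 m or (x of lump2 in the frame of dish between -0.114 and 0.114 m and y of lump2 in the frame of dish between -0.043 and 0.043 m and z of lump2 in the frame of dish between 0.004 and 0.07 m)) and (distance between lump3 and jar_mid below 0.055 m or (x of lump3 in the frame of dish between -0.114 and 0.114 m and y of lump3 in the frame of dish between -0.043 and 0.043 m and z of lump3 in the frame of dish between 0.004 and 0.07 m)) and (distance between lump4 and jar_mid below 0.055 m or (x of lump4 in the frame of dish between -0.114 and 0.114 m and y of lump4 in the frame of dish between -0.043 and 0.043 m and z of lump4 in the frame of dish between 0.004 and 0.07 m)) and linear speed of each of lump0, lump1, lump2, lump3, lump4 below 0.05 m/s and angle between each of jar, scoop's own z axis and vertical below 0.1 rad and height (world z) of jar below 0.01 m and x of scoop in the frame of slab between -0.055 and 0.055 m and y of scoop in the frame of slab between -0.045 and 0.045 m and z of scoop in the frame of slab between 0.004 and 0.014 m and linear speed of scoop below 0.03 m/s); the robot touches nothing.
It fails at once if the fingers touch a salt lump (contact force between the fingers and lump0 above 0.5 N or contact force between the fingers and lump1 above 0.5 N or contact force between the fingers and lump2 above 0.5 N or contact force between the fingers and lump3 above 0.5 N or contact force between the fingers and lump4 above 0.5 N).
It fails at once if a lump is thrown or dropped hard (faster than 2 m/s, a fall of 20 cm) (linear speed of any of lump0, lump1, lump2, lump3, lump4 above 2 m/s).
It fails at once if the jar is knocked over (tilted more than 0.5 rad) (angle between jar's own z axis and vertical above 0.5 rad).
It fails at once if a bystander is moved more than 30 mm (distance of any of holder, tumbler, comb, cap, soapdish from where it was at the start of the episode above 0.03 m).
It also fails if it takes over 61 s, if anything falls off the work surface, if the arm or the gripper's body presses on something with over 40 N, if the wrist force passes 120 N, or if a joint passes its speed limit or range.

## Working session

There is one attempt and no reset: what is moved stays moved. The work goes in short steps, Python scripts to look and compute and a tool call to move; the robot and the scene stay as the last step left them, time stands still between calls to the robot, and variables do not carry over. Pictures are saved under pics/ and viewed, at most 10 in all, crops included, and the job is handed in when it is done.

Besides the shell and the picture viewer there is one more tool, called after "Call:" as name(argument=value, ...), one argument or row to a line, values as JSON. carry_out: Moves the arm, as the interface text tells. Its arguments: {"type":"object","properties":{"rows":{"type":"string"},"claw":{"type":"number"},"force":{"type":"number"}},"required":["rows"]}

```bash
mkdir -p pics
cat > h.py <<'E'
from station import *
import numpy as np, cv2
def cam(n):
    c=read_camera(n); return c
def ray(c,px):
    f=210/np.tan(np.radians(c["fov_y"])/2)
    T=np.linalg.inv(np.array(c["world_to_cam"]))
    d=np.array([(px[0]-c["cx"])/f,-(px[1]-c["cy"])/f,-1.0])
    return T[:3,3],T[:3,:3]@d
def atz(c,px,z):
    o,d=ray(c,px); return o+d*(z-o[2])/d[2]
def proj(c,p):
    f=210/np.tan(np.radians(c["fov_y"])/2)
    q=np.array(c["world_to_cam"])@np.append(p,1.0)
    return np.array([c["cx"]+f*q[0]/-q[2], c["cy"]-f*q[1]/-q[2]])
E
python3 - <<'E'
from h import *
o=get_obs(); print(o["t"],o["eef_pos"],o["tool_rot"])
for n in("top","side"):
    c=cam(n); cv2.imwrite(f"pics/{n}0.png",c["img"]); print(n,{k:v for k,v in c.items() if k!="img"})
    for t,z in (("dish",0),("scoop",.008),("scoop_grip",.074),("scoop_lip",.008),("jar",0),("slab",0),("lump0",.016),("holder",0),("tumbler",0),("comb",0),("cap",0),("soapdish",0)):
        for r in place_of(n,t)[:6]: print(t,np.round(r["confidence"],2),np.round(r["centre"]),np.round(atz(c,r["centre"],z),3))
E
```

```text
0.0 [ 0.15488029 -0.65632485  0.19932752] [-8.88359893e-04  9.93289552e-01  1.15650517e-01 -1.85861058e-04]
top {'fov_y': 55.371359453747544, 'cx': 282.9634105519513, 'cy': 206.317174500773, 'world_to_cam': array([[-0.01783387, -0.99972427,  0.01527546, -0.00502448],
       [ 0.99802296, -0.01687847,  0.06054156, -0.5109297 ],
       [-0.06026704,  0.01632495,  0.99804879, -1.22606865],
       [ 0.        ,  0.        ,  0.        ,  1.        ]])}
dish 0.98 [289. 197.] [ 0.542 -0.033  0.   ]
scoop 0.79 [199. 204.] [0.523 0.247 0.008]
scoop 0.6 [368. 264.] [ 0.327 -0.276  0.008]
scoop_grip 0.97 [342. 250.] [ 0.376 -0.183  0.074]
scoop_grip 0.75 [206. 239.] [0.415 0.214 0.074]
scoop_lip 0.86 [380. 272.] [ 0.301 -0.311  0.008]
scoop_lip 0.59 [194. 192.] [0.561 0.261 0.008]
jar 0.67 [367. 192.] [ 0.553 -0.279  0.   ]
slab 0.85 [162. 292.] [0.253 0.362 0.   ]
slab 0.71 [195. 211.] [0.502 0.26  0.   ]
slab 0.15 [326. 133.] [ 0.744 -0.156  0.   ]
lump0 0.62 [296. 190.] [ 0.561 -0.054  0.016]
lump0 0.61 [288. 197.] [ 0.541 -0.03   0.016]
lump0 0.49 [274. 195.] [0.548 0.014 0.016]
lump0 0.44
[... 992 characters left out ...]
247. 277.] [0.422 0.215 0.074]
scoop_grip 0.26 [192. 282.] [0.498 0.294 0.074]
scoop_lip 0.8 [414. 204.] [ 0.299 -0.301  0.008]
scoop_lip 0.75 [194. 284.] [0.542 0.266 0.008]
jar 0.93 [332. 174.] [ 0.564 -0.291  0.   ]
jar 0.62 [264. 176.] [ 0.717 -0.148  0.   ]
slab 0.94 [212. 292.] [0.5   0.253 0.   ]
slab 0.62 [261. 405.] [0.255 0.359 0.   ]
lump0 0.61 [275. 217.] [ 0.549 -0.012  0.016]
lump0 0.5 [265. 222.] [0.557 0.019 0.016]
lump0 0.43 [286. 206.] [ 0.558 -0.064  0.016]
holder 0.71 [115. 286.] [0.68 0.38 0.  ]
tumbler 0.7 [318. 151.] [ 0.68  -0.374  0.   ]
comb 0.88 [261. 175.] [ 0.729 -0.149  0.   ]
cap 0.84 [206. 203.] [0.75  0.054 0.   ]
soapdish 0.66 [321. 256.] [0.382 0.012 0.   ]
```

View pics/top0.png

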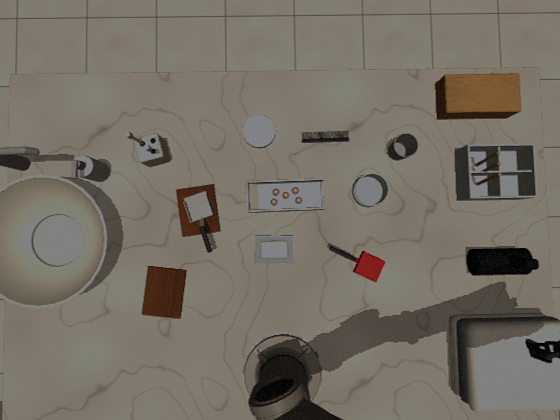

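View pics/side0.png

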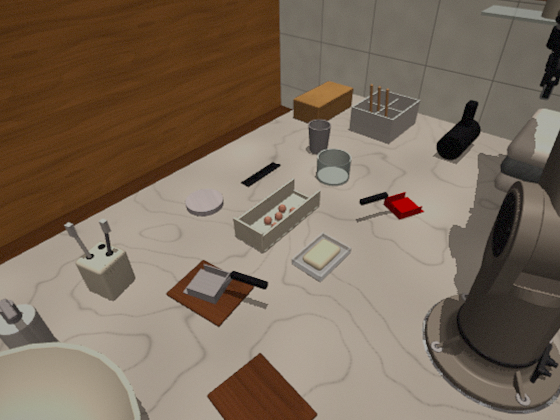

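The top view shows the steel scoop on a slab at (198,210), a bare slab at (163,292), the red look-alike scoop at (368,265), and the tray at (286,195) with five lumps. The jar is at (369,190), the cap at (259,130), the tumbler at (402,146), the comb at (325,136) and the soap dish at (273,249).
- **Scoop candidates:** steel at (199,204) or red at (368,264). I choose the steel one.
- **Slab candidates:** (195,211) at y=+0.26 or (162,292) at y=+0.36. I choose the one at (195,211), which is farther right.

Next I'll check close crops.

Run:
```python
from h import *
t=cv2.imread("pics/top0.png"); s=cv2.imread("pics/side0.png")
r=lambda i,x,y,w,h:cv2.resize(i[y:y+h,x:x+w],(400,300),interpolation=cv2.INTER_CUBIC)
g=np.vstack([np.hstack([r(t,236,159,100,75),r(s,225,174,106,80)]),np.hstack([r(t,160,174,100,75),r(s,160,235,120,90)])])
g=np.clip(g.astype(float)*1.6,0,255).astype(np.uint8)
cv2.imwrite("pics/crop0.png",g)
o=get_obs()
from scipy.spatial.transform import Rotation as R
w,x,y,z=o["tool_rot"]; print(R.from_quat([x,y,z,w]).as_matrix().round(3),o["gripper_width"])
```

```text
[[ 0.973  0.23   0.   ]
 [ 0.23  -0.973 -0.   ]
 [-0.     0.    -1.   ]] 0.9983211488148033
```

View pics/crop0.png

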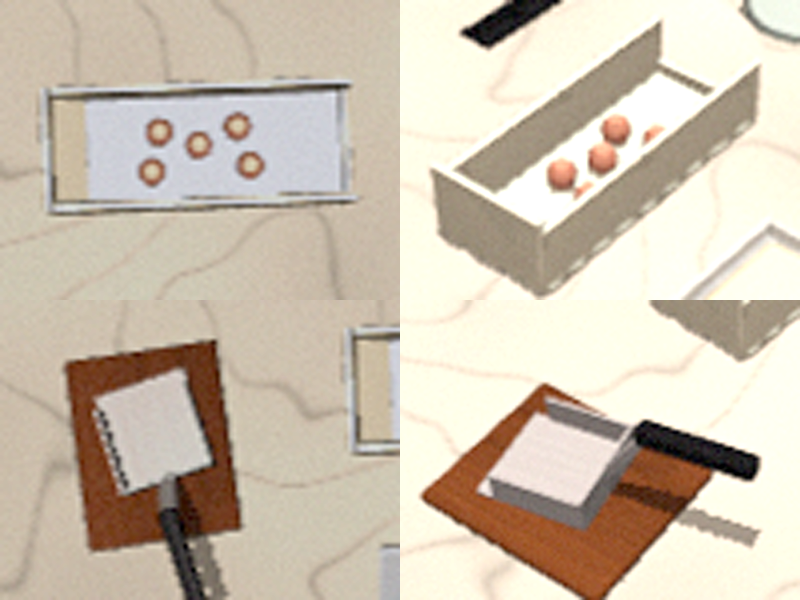

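The crop shows the tray's ramp and tall wall at the left end, which is +y. The sill is at the right end, facing the jar, and the five lumps lie mid-floor. The steel scoop sits on the right-hand slab with its handle toward the robot. Next I'll fit exact poses using the outlines.

```bash
cat >> h.py <<'E'
from scipy.optimize import minimize
def box(x0,x1,y0,y1,z0,z1): return np.array([[x,y,z] for x in(x0,x1) for y in(y0,y1) for z in(z0,z1)])/1000.
def cyl(r,h): a=np.linspace(0,6.28,40); return np.array([[r*np.cos(t),r*np.sin(t),z] for t in a for z in(0,h)])/1000.
M={"scoop":[box(-40,40,-36,36,0,2.5),box(-40,28,-36,-34,0,23.5),box(-40,28,34,36,0,23.5),box(-40,-38,-36,36,0,26),
   np.vstack([box(-42,-38,-6,6,15,26),box(-70,-65,-6,6,59,73)]),box(-145,-65,-7,7,59,73)],
 "dish":[box(-118,118,-47,47,0,18),box(-118,118,-47,-41,0,56),box(-118,118,41,47,0,56),box(112,118,-47,47,0,66)],
 "jar":[cyl(50,70)],"slab":[box(-75,75,-60,60,0,8)]}
def mask(c,th,p,z,pitch=0):
    m=np.zeros((1680,2240),np.uint8);C,S=np.cos(p[2]),np.sin(p[2]);cp,sp=np.cos(pitch),np.sin(pitch)
    Rm=np.array([[C,-S,0],[S,C,0],[0,0,1]])@np.array([[cp,0,sp],[0,1,0],[-sp,0,cp]])
    for b in M[th]:
        q=np.array([proj(c,Rm@v+[p[0],p[1],z]) for v in b])
        cv2.fillConvexPoly(m,cv2.convexHull(np.round(q*4+1.5).astype(np.int32)),255)
    return cv2.resize(m,(560,420),interpolation=cv2.INTER_AREA)/255.
def pick(n,th,c,p,z):
    best=None
    for r in outline_of(n,th):
        d=np.linalg.norm(np.array(r["centre"])-proj(c,[p[0],p[1],z]))
        if best is None or d<best[0]: best=(d,r)
    return best[1]["pixels"].astype(float) if best and best[0]<35 else None
def fit(th,p0,z,cams,dark=None):
    ob=[(c,pick(n,th,c,p0,z)) for n,c in cams.items()]
    ob=[(c,o) for c,o in ob if o is not None]
    def cost(p): return np.mean([1-np.minimum(mask(c,th,p,z),o).sum()/np.maximum(mask(c,th,p,z),o).sum() for c,o in ob])
    s=np.array([p0]+[np.array(p0)+d for d in([.01,0,0],[0,.01,0],[0,0,.15])])
    r=minimize(cost,p0,method="Nelder-Mead",options=dict(initial_simplex=s,maxfev=120,xatol=2e-4,fatol=1e-4))
    return r.x,r.fun,len(ob)
E
python3 - <<'E'
from h import *
C={n:cam(n) for n in("top","side")}
for th,p,z in(("scoop",[.52,.247,.35],.008),("dish",[.54,-.028,1.57],0),("jar",[.558,-.283,0],0),("slab",[.501,.256,.15],0)):
    for cs in (C,{"top":C["top"]},{"side":C["side"]}):
        x,f,k=fit(th,p,z,cs); print(th,list(cs),x.round(4),round(f,3),k)
for n in C:
    for r in recognise(n,"lump0"): print(n,round(r["confidence"],2),np.round(r["centre"],1),atz(C[n],r["centre"],.016).round(4))
E
```

```text
scoop ['top', 'side'] [0.5145 0.2518 0.3321] 0.098 2
scoop ['top'] [0.5142 0.2512 0.3271] 0.086 1
scoop ['side'] [0.515  0.2508 0.3053] 0.101 1
dish ['top', 'side'] [ 0.5423 -0.0225  1.5955] 0.133 1
dish ['top'] [ 0.54  -0.028  1.57 ] nan 0
dish ['side'] [ 0.5423 -0.0225  1.5955] 0.133 1
jar ['top', 'side'] [ 0.554  -0.2799  0.088 ] 0.051 2
jar ['top'] [ 0.5542 -0.2789 -0.0067] 0.053 1
jar ['side'] [ 0.5541 -0.2807  0.1803] 0.04 1
slab ['top', 'side'] [0.5038 0.2526 0.1345] 0.533 2
slab ['top'] [0.478  0.2616 0.2796] 0.605 1
slab ['side'] [0.505  0.2532 0.1187] 0.439 1
top 0.4 [271.4 200.7] [0.5288 0.0217 0.016 ]
side 0.6 [276.7 214.8] [ 0.5517 -0.0207  0.016 ]
side 0.58 [283.  205.7] [ 0.5639 -0.0603  0.016 ]
side 0.4 [266.1 221.9] [0.5539 0.0181 0.016 ]
  return _methods._mean(a, axis=axis, dtype=dtype,
  ret = ret.dtype.type(ret / rcount)
```

Run:
```python
from h import *
from scipy.optimize import least_squares
c=cam("top")
K=[((46,90),(118,47),66),((52,213),(118,-47) ,66),((350,84),(-118,47),56),((357,197),(-118,-47),56)]
K=[((46,90),(118,-47),66),((52,213),(118,47),66),((350,84),(-118,-47),56),((357,197),(-118,47),56)]
def res(p,full=0):
    C,S=np.cos(p[2]),np.sin(p[2]);o=[]
    for (X,Y),(a,b),z in K:
        w=[p[0]+(C*a-S*b)/1e3,p[1]+(S*a+C*b)/1e3,z/1e3]
        o+=list(proj(c,w)-[(X+.5)/4-.5+236,(Y+.5)/4-.5+159])
    return o
r=least_squares(res,[.542,-.025,1.57]);p=r.x;print(p.round(4),np.round(r.fun,1))
hsv=cv2.cvtColor(c["img"],cv2.COLOR_BGR2HSV)
b,g,rr=[c["img"][...,i].astype(int) for i in range(3)]
m=((rr-b)>28).astype(np.uint8); m[:183]=0;m[208:]=0;m[:,:262]=0;m[:,315:]=0
n,l,s,ce=cv2.connectedComponentsWithStats(m)
for i in range(1,n):
    if s[i,4]>5:
        w=atz(c,ce[i],.016); d=w[:2]-p[:2]; C,S=np.cos(p[2]),np.sin(p[2])
        print(ce[i].round(1),s[i,4],w.round(4),"dish",(C*d[0]+S*d[1]).round(4),(-S*d[0]+C*d[1]).round(4))
```

```text
[ 0.5416 -0.0234  1.5962] [-1.1 -0.2 -1.4  0.5  1.4 -1.5  1.2  1.3]
[275.5 191.5] 28 [0.5572 0.0085 0.016 ] dish 0.0314 -0.0165
[294.8 190.4] 26 [ 0.5596 -0.0515  0.016 ] dish -0.0286 -0.0173
[285.2 194.6] 25 [ 0.5471 -0.0216  0.016 ] dish 0.0016 -0.0055
[298.2 199.7] 25 [ 0.5306 -0.0617  0.016 ] dish -0.038 0.012
[273.5 201.5] 28 [0.5262 0.0152 0.016 ] dish 0.039 0.0144
```

Dish: (0.542, -0.023), yaw 91.4°. Jar: (0.554, -0.280). Scoop: (0.5145, 0.2515), yaw 18.9°. I'll reach for the handle by going around in an arc.

Call:
carry_out(
  rows="40 40 15 0;40 40 15 0;40 40 15 0;40 40 10 0;40 40 0 0;40 40 0 0;40 40 0 0;40 40 0 0;30 45 0 0;20 50 0 0",
  claw=60,
  force=80,
)

```text
t: 3.6
eef_pos: [0.5264, -0.2405, 0.2553]
tool_rot: [0.0, 0.993, 0.116, 0.0]
contact_force: [0.3, -0.4, 0.9]
gripper_width: 0.697
grasp_force: 0.0
```

Call:
carry_out(
  rows="0 50 0 0;0 50 0 0;0 50 0 1;0 50 0 1;-10 50 0 1;-20 50 -15 1;-20 50 -20 1;-20 50 -20 0.6;-20 45 -20 0;-7 18 -20 0",
)

```text
t: 4.85
eef_pos: [0.4267, 0.2241, 0.1602]
tool_rot: [-0.001, 0.986, 0.166, 0.0]
contact_force: [0.0, -0.2, -0.6]
gripper_width: 0.703
grasp_force: 0.0
```

Call:
carry_out(
  rows="3 -2 -35 0;0 0 -35 0;0 0 -25 0;0 0 -10 0;0 0 0 0",
)

```text
t: 5.48
eef_pos: [0.431, 0.2191, 0.0553]
tool_rot: [0.0, 0.986, 0.164, -0.0]
contact_force: [-0.2, -0.2, -0.6]
gripper_width: 0.703
grasp_force: 0.0
```

Call:
carry_out(
  rows="0 0 0 0;0 0 0 0;0 0 0 0;0 0 0 0;0 0 0 0",
  claw=5,
  force=100,
)

```text
t: 6.1
eef_pos: [0.4311, 0.219, 0.0554]
tool_rot: [-0.0, 0.986, 0.164, 0.0]
contact_force: [-0.4, 0.5, -0.3]
gripper_width: 0.058
grasp_force: 0.0
```

Call:
carry_out(
  rows="0 0 15 0;0 0 25 0;0 0 30 0;0 0 30 0;0 0 0 0",
)

```text
t: 6.72
eef_pos: [0.4327, 0.2202, 0.1584]
tool_rot: [-0.001, 0.986, 0.164, 0.003]
contact_force: [-0.2, -0.3, 0.7]
gripper_width: 0.058
grasp_force: 0.0
```

The fingers closed on nothing, so I'll look.

Run:
```python
from h import *
C={n:cam(n) for n in("top","side")}
for th,p,z in(("scoop",[.5145,.2515,.33],.008),):
    for cs in (C,{"top":C["top"]},{"side":C["side"]}):
        x,f,k=fit(th,p,z,cs); print(th,list(cs),x.round(4),round(f,3),k)
t=C["top"]["img"]; s=C["side"]["img"]
r=lambda i,x,y,w,h:cv2.resize(i[y:y+h,x:x+w],(400,300),interpolation=cv2.INTER_CUBIC)
g=np.hstack([r(t,160,174,100,75),r(s,160,215,140,105)])
cv2.imwrite("pics/crop1.png",np.clip(g.astype(float)*1.6,0,255).astype(np.uint8))
for n in C:
  for r in place_of(n,"scoop_grip"): print(n,r["centre"],r["confidence"],atz(C[n],r["centre"],.074))
```

```text
scoop ['top', 'side'] [0.5145 0.2503 0.3118] 0.124 2
scoop ['top'] [0.5152 0.2501 0.3207] 0.185 1
scoop ['side'] [0.5139 0.2504 0.3208] 0.057 1
top [203.5, 238.7] 0.84 [0.41605425 0.22176979 0.074     ]
top [339.7, 251.3] 0.55 [ 0.3718458  -0.17749808  0.074     ]
side [370.7, 200.3] 0.93 [ 0.36198121 -0.16176298  0.074     ]
side [248.6, 281.0] 0.8 [0.41271101 0.22029788 0.074     ]
side [276.3, 219.9] 0.19 [0.49339739 0.04517022 0.074     ]
```

View pics/crop1.png

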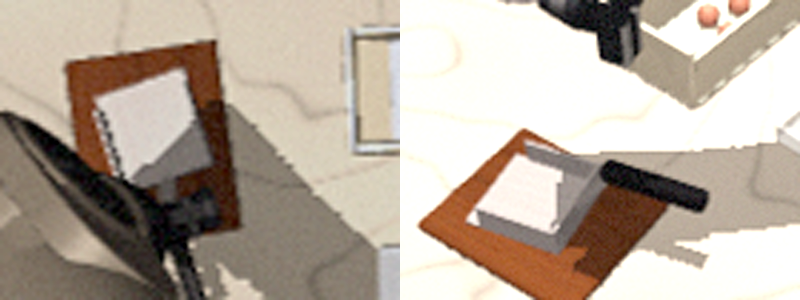

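Run:
```python
from h import *
o=get_obs();print(o)
for n in("side","top"):
    c=cam(n); print(n,proj(c,o["eef_pos"]),proj(c,o["eef_pos"]+np.array([0,0,.08])))
    i=c["img"]
    if n=="side":
        cv2.imwrite("pics/s2.png",np.clip(cv2.resize(i[150:290,150:340],(760,560),interpolation=cv2.INTER_CUBIC)*1.6,0,255).astype(np.uint8))
```

```text
{'t': 7.125, 'q': array([-0.12421986,  0.26467031, -0.54720278,  2.01979456,  0.17368855,
        0.90305991, -2.00542272]), 'joint_vel': array([ 0.00035491, -0.00166817, -0.00044266, -0.00413272,  0.00159459,
        0.00013968, -0.00135373]), 'joint_torque': array([ 2.61931977e-02, -3.92519152e+01, -3.22920866e+00, -2.42793632e+01,
        9.77666234e-03,  8.51263903e-03, -7.51248024e-06]), 'eef_pos': array([0.43064776, 0.21882765, 0.15465801]), 'tool_rot': array([ 1.29215794e-04,  9.86452716e-01,  1.64044401e-01, -6.76113387e-04]), 'contact_force': array([-0.2808097 , -0.50689417,  0.72186792]), 'torque': array([-0.0151628 ,  0.04704702, -0.03380389]), 'grasp_force': 0.0, 'gripper_width': 0.06038051071314863}
side [239.43785561 247.59280889] [235.65488844 215.05641362]
top [199.15213745 233.92275302] [193.03656609 234.18469381]
```

View pics/s2.png

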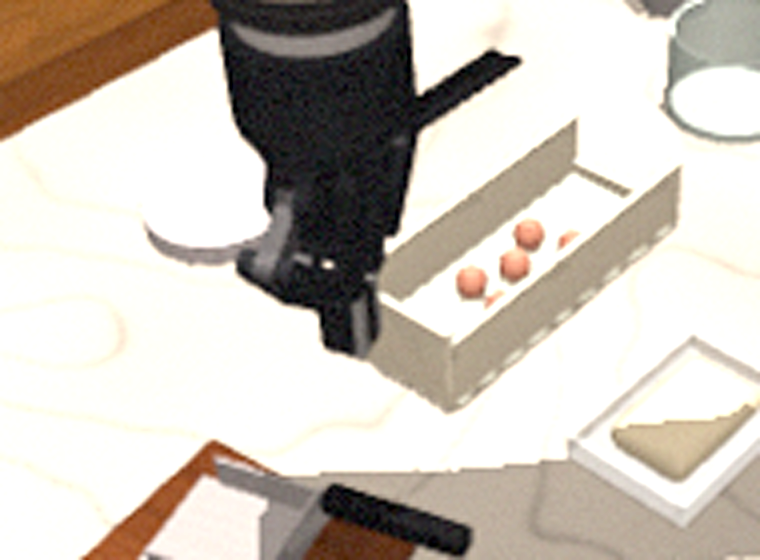

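The side view shows the handle untouched at (250,278). The fingertip is at about (238,238), around 9 px above the TCP projection at (239,248). I'll check the fingertip from the top as well.

Run:
```python
from h import *
o=get_obs();c=cam("top");i=c["img"]
g=np.clip(cv2.resize(i[195:270,150:250],(800,600),interpolation=cv2.INTER_CUBIC)*2.2,0,255).astype(np.uint8)
cv2.imwrite("pics/t2.png",g)
T=np.linalg.inv(cam("side")["world_to_cam"]);print(T[:3,3],np.linalg.inv(c["world_to_cam"])[:3,3])
p=atz(c,[203.5,238.7],.074);print((proj(c,o["eef_pos"])-[150,195])*8)
```

```text
[0.0250071  0.55698361 0.67072216] [0.43593843 0.00636871 1.25468556]
[392.73886102 310.94593235]
```

View pics/t2.png

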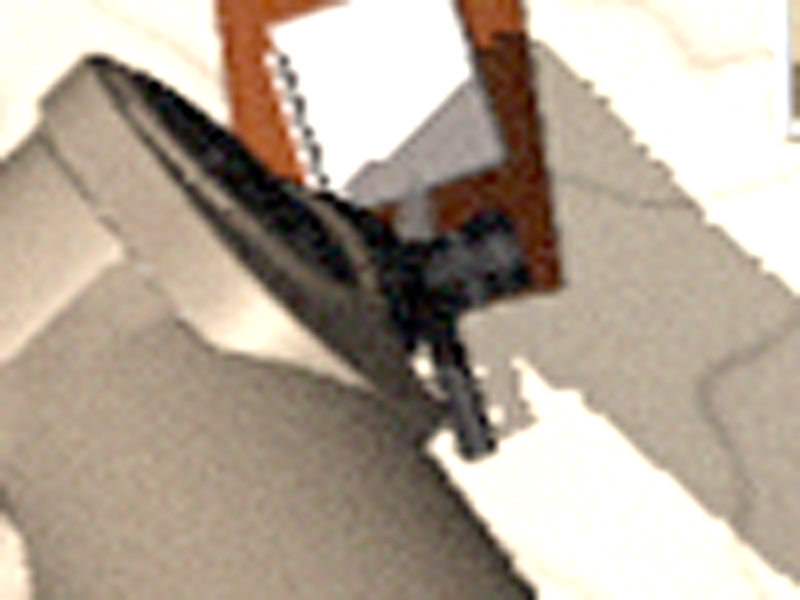

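The top view shows the gripper in line with the handle in x and y, so the fault is in height: the real tip is about 22 mm higher than reported. I'll regrip lower.

Call:
carry_out(
  rows="0 0 0 0;0 0 0 0;0 0 -40 0;0 0 -40 0;0 0 -25 0;0 0 -10 0;0 0 -7 0;0 0 0 0",
  claw=60,
)

```text
t: 8.32
eef_pos: [0.4314, 0.2192, 0.0336]
tool_rot: [-0.0, 0.986, 0.164, 0.0]
contact_force: [0.3, -0.3, -0.1]
gripper_width: 0.703
grasp_force: 0.0
```

Call:
carry_out(
  rows="0 0 0 0;0 0 0 0;0 0 0 0;0 0 0 0",
  claw=5,
  force=100,
)

```text
t: 8.82
eef_pos: [0.4315, 0.2192, 0.0338]
tool_rot: [-0.0, 0.986, 0.164, 0.0]
contact_force: [-1.4, -1.0, 6.1]
gripper_width: 0.127
grasp_force: 98.4
```

Call:
carry_out(
  rows="0 0 10 0;0 0 15 0;0 0 15 0;0 0 20 0;0 0 20 0;0 0 0 0",
)

```text
t: 9.57
eef_pos: [0.4323, 0.2197, 0.1153]
tool_rot: [-0.0, 0.986, 0.164, 0.002]
contact_force: [0.6, -0.1, -2.0]
gripper_width: 0.13
grasp_force: 97.6
```

Run:
```python
from h import *
print({k:np.round(v,3) for k,v in get_obs().items()})
c=cam("side");i=c["img"]
cv2.imwrite("pics/s3.png",np.clip(cv2.resize(i[190:310,140:300],(800,600),interpolation=cv2.INTER_CUBIC)*1.6,0,255).astype(np.uint8))
o=pick("side","scoop",c,[.515,.25],.09)
from scipy.optimize import minimize
def cost(p):
    m=mask(c,"scoop",p[:3],p[3],p[4]); return 1-np.minimum(m,o).sum()/np.maximum(m,o).sum()
r=minimize(cost,[.515,.25,.32,.09,0],method="Nelder-Mead",options=dict(initial_simplex=np.array([[.515,.25,.32,.09,0],[.525,.25,.32,.09,0],[.515,.26,.32,.09,0],[.515,.25,.42,.09,0],[.515,.25,.32,.1,0],[.515,.25,.32,.09,.15]]),maxfev=250))
print(r.x,r.fun,o.sum())
```

```text
{'t': np.float64(9.575), 'q': array([-0.142,  0.322, -0.537,  2.056,  0.225,  0.815, -2.053]), 'joint_vel': array([-0.009,  0.033,  0.012,  0.031,  0.016, -0.022, -0.013]), 'joint_torque': array([  0.148, -42.927,  -3.988, -23.317,  -0.1  ,   0.166,   0.136]), 'eef_pos': array([0.432, 0.22 , 0.115]), 'tool_rot': array([-0.   ,  0.986,  0.164,  0.002]), 'contact_force': array([ 0.613, -0.057, -2.012]), 'torque': array([ 0.021,  0.076, -0.015]), 'grasp_force': np.float64(97.579), 'gripper_width': np.float64(0.13)}
[0.51470648 0.24879483 0.33167712 0.08840204 0.02708555] 0.1659740826550652 1419.0
```

View pics/s3.png

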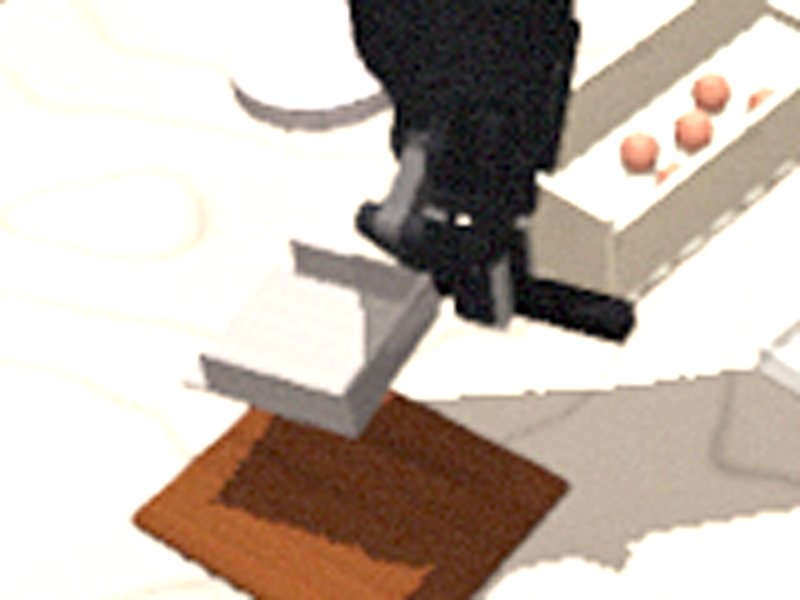

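The side view shows the scoop held level by the bar. Next I'll carry it to the tray and yaw to +y.

Call:
carry_out(
  rows="10 -30 20 5;11 -45 10 7.5;11 -45 0 7.5;11 -45 0 7.5;11 -45 0 7.5;11 -45 0 7.5;11 -45 0 7.5;11 -45 0 7.5;11 -40 0 7.5;11 -40 0 7.5",
)

```text
t: 10.92
eef_pos: [0.5396, -0.2073, 0.1421]
tool_rot: [-0.001, 0.697, 0.717, -0.0]
contact_force: [1.1, 1.0, -1.3]
gripper_width: 0.134
grasp_force: 97.6
```

Call:
carry_out(
  rows="0 0 0 0;0 0 0 0",
)

```text
t: 11.18
eef_pos: [0.5394, -0.2051, 0.1423]
tool_rot: [-0.001, 0.699, 0.715, -0.0]
contact_force: [-0.0, -0.4, -1.7]
gripper_width: 0.134
grasp_force: 97.8
```

Run:
```python
from h import *
o=get_obs();e=o["eef_pos"];print(e)
C={n:cam(n) for n in("top","side")}
for cs in (C,{"top":C["top"]},{"side":C["side"]}):
    x,f,k=fit("scoop",[e[0]-.002,e[1]+.089,1.59],e[2]-.0258,cs); print(list(cs),x.round(4),round(f,3),k,"off",(x[:2]-e[:2]).round(4))
```

```text
[ 0.53944226 -0.20514272  0.14229793]
['top', 'side'] [ 0.5338 -0.114   1.6078] 0.145 1 off [-0.0056  0.0912]
['top'] [ 0.5374 -0.1161  1.59  ] nan 0 off [-0.002  0.089]
['side'] [ 0.5338 -0.114   1.6078] 0.145 1 off [-0.0056  0.0912]
  return _methods._mean(a, axis=axis, dtype=dtype,
  ret = ret.dtype.type(ret / rcount)
```

Call:
carry_out(
  rows="4 -3 -20 0;4 -2 -20 0;0 0 -20 0;0 0 -15 0;0 0 -10 0;0 0 -5 0;0 0 0 0",
)

```text
t: 12.35
eef_pos: [0.5481, -0.2109, 0.0533]
tool_rot: [0.0, 0.699, 0.716, 0.0]
contact_force: [-0.5, -0.5, -1.1]
gripper_width: 0.132
grasp_force: 97.8
```

Run:
```python
from h import *
o=get_obs();print({k:np.round(o[k],4) for k in("eef_pos","contact_force","torque")})
S=cam("side")["img"];T=cam("top")["img"]
r=lambda i,x,y,w,h:cv2.resize(i[y:y+h,x:x+w],(400,300),interpolation=cv2.INTER_CUBIC)
cv2.imwrite("pics/c4.png",np.clip(np.hstack([r(T,236,159,120,90),r(S,210,160,133,100)])*1.6,0,255).astype(np.uint8))
```

```text
{'eef_pos': array([ 0.5481, -0.2109,  0.0533]), 'contact_force': array([-0.4669, -0.5083, -1.1352]), 'torque': array([-0.1102,  0.0063,  0.0379])}
```

View pics/c4.png

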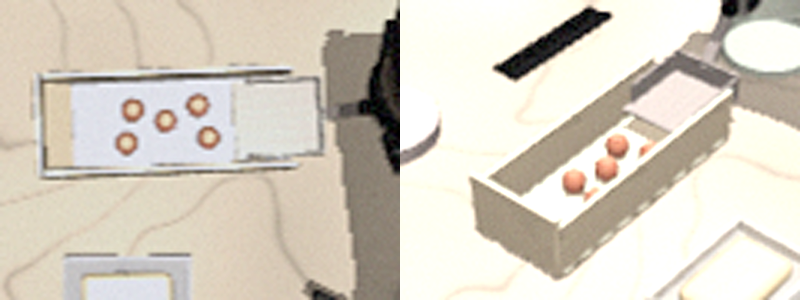

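The pan is centred between the tray walls, with its lip just behind the rear lumps. I'll lower it to just above the sill and push forward.

Call:
carry_out(
  rows="0 0 -4 0;0 0 -4 0;0 0 0 0",
)

```text
t: 12.82
eef_pos: [0.5477, -0.2109, 0.0449]
tool_rot: [-0.0, 0.699, 0.716, -0.0]
contact_force: [-0.0, 0.8, -2.0]
gripper_width: 0.134
grasp_force: 97.8
```

Call:
carry_out(
  rows="0 4 0 0;0 5 0 0;0 5 0 0;-1 5 0 0;0 5 0 0;0 5 0 0;0 5 0 0;0 0 0 0",
)

```text
t: 13.82
eef_pos: [0.5472, -0.1763, 0.0453]
tool_rot: [-0.0, 0.698, 0.716, 0.0]
contact_force: [0.4, 1.2, -0.9]
gripper_width: 0.137
grasp_force: 97.8
```

Call:
carry_out(
  rows="0 0 -4 0;0 0 -4 0;0 0 -3 0;0 0 -2 0;0 0 0 0",
)

```text
t: 14.45
eef_pos: [0.5473, -0.1773, 0.0354]
tool_rot: [0.001, 0.699, 0.715, -0.001]
contact_force: [-12.2, 1.7, 30.1]
gripper_width: 0.138
grasp_force: 102.3
```

Call:
carry_out(
  rows="-1 0 2 0;-1 0 1 0;0 0 0 0",
)

```text
t: 14.82
eef_pos: [0.5467, -0.1771, 0.0361]
tool_rot: [0.001, 0.698, 0.716, 0.001]
contact_force: [3.0, -0.0, 5.9]
gripper_width: 0.132
grasp_force: 98.6
```

Run:
```python
from h import *
o=get_obs();print({k:np.round(o[k],4) for k in("eef_pos","contact_force","torque")})
S=cam("side")["img"];T=cam("top")["img"]
r=lambda i,x,y,w,h:cv2.resize(i[y:y+h,x:x+w],(400,300),interpolation=cv2.INTER_CUBIC)
cv2.imwrite("pics/c5.png",np.clip(np.hstack([r(T,240,165,100,75),r(S,220,165,107,80)])*1.6,0,255).astype(np.uint8))
```

```text
{'eef_pos': array([ 0.5467, -0.1771,  0.0361]), 'contact_force': array([ 2.981 , -0.0311,  5.8536]), 'torque': array([-0.4523, -0.5326,  0.0868])}
```

View pics/c5.png

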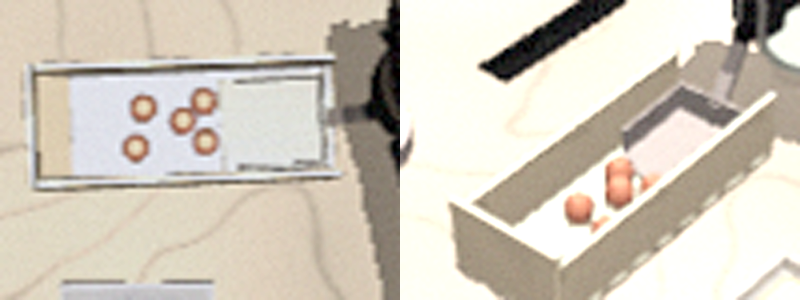

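The lumps are gathered just ahead of the lip and the pan is on the floor inside the sill. I'll push on to the ramp.

Call:
carry_out(
  rows="0 6 0 0;0 8 0 0;-1 10 0 0;0 10 0 0;0 10 0 0;-1 10 0 0;0 10 0 0;0 10 0 0;0 8 0 0;0 0 0 0",
)

```text
t: 16.18
eef_pos: [0.5432, -0.094, 0.0354]
tool_rot: [-0.0, 0.698, 0.716, 0.0]
contact_force: [-0.8, 0.1, -1.8]
gripper_width: 0.135
grasp_force: 97.7
```

Call:
carry_out(
  rows="0 0 -2 0;0 0 -2 0;0 0 0 0",
)

```text
t: 16.55
eef_pos: [0.5433, -0.096, 0.0318]
tool_rot: [0.0, 0.699, 0.715, -0.0]
contact_force: [-2.1, -1.0, 7.1]
gripper_width: 0.132
grasp_force: 99.0
```

Call:
carry_out(
  rows="0 6 1 0;0 6 0 0;-1 6 0 0;0 6 0 0;0 4 0 0;0 0 0 0",
)

```text
t: 17.3
eef_pos: [0.542, -0.066, 0.0322]
tool_rot: [-0.0, 0.698, 0.716, 0.0]
contact_force: [0.4, 0.6, -0.2]
gripper_width: 0.13
grasp_force: 97.9
```

```bash
cat > look.py <<'E'
from h import *
o=get_obs();e=o["eef_pos"];print(round(o["t"],2),{k:np.round(o[k],3) for k in("eef_pos","contact_force")})
c=cam("top"); b,g,rr=[c["img"][...,i].astype(int) for i in range(3)]
m=((rr-b)>28).astype(np.uint8); m[:180]=0;m[212:]=0;m[:,:240]=0;m[:,330:]=0
n,l,s,ce=cv2.connectedComponentsWithStats(m)
p=[.5416,-.0234,1.596];C,S=np.cos(p[2]),np.sin(p[2])
print("lip x_d",round((e[1]+.129+.0234)*1e3))
for i in range(1,n):
    if s[i,4]>5:
        w=atz(c,ce[i],.02); d=w[:2]-p[:2]
        print(ce[i].round(1),s[i,2:5],"dish mm",np.round([1e3*(C*d[0]+S*d[1]),1e3*(-S*d[0]+C*d[1])]))
E
python3 look.py
```

```text
17.3 {'eef_pos': array([ 0.542, -0.066,  0.032]), 'contact_force': array([ 0.427,  0.601, -0.156])}
lip x_d 86
[259.3 196. ] [ 14  25 196] dish mm [82. -4.]
```

Call:
carry_out(
  rows="0 3 2 0;0 3 3 0;0 3 3 0;0 3 3 0;0 3 3 0;0 3 3 0;-1 3 3 0;0 2 3 0;0 1 2 0;0 0 0 0",
)

```text
t: 18.6
eef_pos: [0.5411, -0.0428, 0.0574]
tool_rot: [0.0, 0.698, 0.716, 0.0]
contact_force: [-0.7, -0.9, -2.8]
gripper_width: 0.136
grasp_force: 97.8
```

```bash
python3 look.py
python3 - <<'E'
from h import *
S=cam("side")["img"];T=cam("top")["img"]
r=lambda i,x,y,w,h:cv2.resize(i[y:y+h,x:x+w],(400,300),interpolation=cv2.INTER_CUBIC)
cv2.imwrite("pics/c6.png",np.clip(np.hstack([r(T,240,172,67,50),r(S,225,180,80,60)])*1.6,0,255).astype(np.uint8))
E
```

```text
18.6 {'eef_pos': array([ 0.541, -0.043,  0.057]), 'contact_force': array([-0.662, -0.857, -2.828])}
lip x_d 110
[255.8 194.6] [ 17  26 197] dish mm [93. -9.]
```

View pics/c6.png

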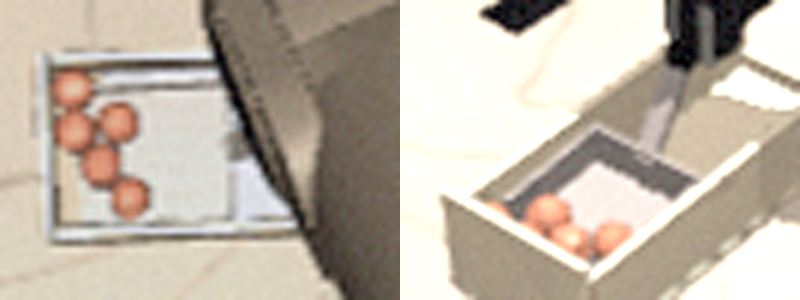

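Both views show all five lumps on the pan, two of them near the lip against the end wall. I've now used all my picture views, so from here I go by numbers. I'll lift gently, then carry it to the jar with slow acceleration.

Call:
carry_out(
  rows="0 1 2 0;0 1 4 0;0 0 6 0;0 0 8 0;0 0 10 0;0 0 11 0;0 0 10 0;0 0 7 0;0 0 4 0;0 0 1 0",
)

```text
t: 20.0
eef_pos: [0.5412, -0.0408, 0.1205]
tool_rot: [0.0, 0.698, 0.716, 0.0]
contact_force: [0.1, 1.0, -2.0]
gripper_width: 0.133
grasp_force: 98.0
```

```bash
cat > lumps.py <<'E'
from h import *
import sys
def lumps(n,z,box):
    c=cam(n); b,g,r=[c["img"][...,i].astype(int) for i in range(3)]
    m=((r-b>25)&(r-g>14)&(r>60)).astype(np.uint8); x0,y0,x1,y1=box
    k=np.zeros_like(m);k[y0:y1,x0:x1]=1;m*=k
    N,l,s,ce=cv2.connectedComponentsWithStats(m)
    return c,[(ce[i],s[i,4]) for i in range(1,N) if s[i,4]>4]
if __name__=="__main__":
    o=get_obs();e=o["eef_pos"];print(round(o["t"],2),np.round(e,4),np.round(o["contact_force"],1),o["grasp_force"])
    for n,bx in(("top",(235,165,390,225)),("side",(215,130,370,250))):
        c,L=lumps(n,0,bx)
        for ce,a in L: print(n,ce.round(1),a,"floor",atz(c,ce,.016)[:2].round(3),"pan",atz(c,ce,e[2]-.013)[:2].round(3))
        for r in recognise(n,"lump0")[:6]: print("  net",np.round(r["centre"]),round(r["confidence"],2))
E
python3 lumps.py
```

```text
20.0 [ 0.5412 -0.0408  0.1205] [ 0.1  1.  -2. ] 98.03418517112732
top [257.2 190.2] 41 floor [0.562 0.065] pan [0.553 0.061]
top [259.8 203.1] 42 floor [0.522 0.058] pan [0.516 0.054]
  net [227. 214.] 0.55
  net [262. 202.] 0.44
side [227.8 136.6] 424 floor [ 0.963 -0.23 ] pan [ 0.832 -0.12 ]
side [252.3 203.3] 75 floor [ 0.635 -0.015] pan [0.55  0.065]
side [265.4 207.4] 54 floor [ 0.596 -0.025] pan [0.516 0.057]
  net [264. 209.] 0.52
```

Call:
carry_out(
  rows="0 -2 3 0;0 -4 6 0;1 -6 8 0;1 -9 10 0;1 -12 10 0;1 -15 9 0;1 -18 8 0;1 -20 6 0;1 -22 3 0;1 -24 1 0",
)

```text
t: 21.45
eef_pos: [0.5491, -0.1747, 0.185]
tool_rot: [0.0, 0.699, 0.715, 0.0]
contact_force: [0.6, -1.2, -1.6]
gripper_width: 0.134
grasp_force: 98.0
```

Call:
carry_out(
  rows="1 -25 0 0;1 -25 0 0;1 -25 0 0;1 -24 0 0;1 -22 0 0;1 -20 0 0;1 -17 0 0;1 -14 0 0;0 -10 0 0;0 -7 0 0",
)

```text
t: 22.7
eef_pos: [0.5571, -0.3622, 0.1843]
tool_rot: [-0.0, 0.698, 0.716, 0.0]
contact_force: [0.2, -0.9, -1.3]
gripper_width: 0.132
grasp_force: 98.1
```

Call:
carry_out(
  rows="0 -5 0 0;0 -3 0 0;0 -1 0 0;0 0 0 0",
)

```text
t: 23.2
eef_pos: [0.5571, -0.3707, 0.1843]
tool_rot: [-0.0, 0.698, 0.716, 0.0]
contact_force: [0.9, 0.2, -0.9]
gripper_width: 0.139
grasp_force: 98.1
```

```bash
cat > pitch.py <<'E'
from h import *
def est(p0=0.0):
    o=get_obs();e=o["eef_pos"];w,x,y,z=o["tool_rot"];ya=2*np.arctan2(y,x)
    out=[]
    for n in("side","top"):
        c=cam(n); best=None
        rs=outline_of(n,"scoop")
        for r in rs:
            m0=r["pixels"].astype(float)
            for a in np.radians(np.arange(-10,75,2.5)):
                cp,sp=np.cos(a),np.sin(a); v=np.array([.089,-.066]) # pan origin rel. grip (x,z)
                dx=cp*v[0]+sp*v[1]; dz=-sp*v[0]+cp*v[1]
                m=mask(c,"scoop",[e[0]+dx*np.cos(ya),e[1]+dx*np.sin(ya),ya],e[2]+.040+dz,a)
                f=np.minimum(m,m0).sum()/np.maximum(m,m0).sum()
                if best is None or f>best[1]: best=(round(np.degrees(a),1),round(f,3))
        out.append((n,best))
    print("pitch",out)
if __name__=="__main__": est()
E
python3 lumps.py; python3 pitch.py
```

```text
23.2 [ 0.5571 -0.3707  0.1843] [ 0.9  0.2 -0.9] 98.05437326431274
top [376.4 179.9] 46 floor [ 0.589 -0.307] pan [ 0.569 -0.268]
top [379.5 193.4] 50 floor [ 0.546 -0.316] pan [ 0.532 -0.275]
  net [219. 210.] 0.62
  net [375. 177.] 0.57
side [227.9 136.6] 425 floor [ 0.963 -0.231] pan [ 0.74  -0.044]
side [341.  130.8] 13 floor [ 0.682 -0.513] pan [ 0.526 -0.259]
  net [334. 165.] 0.65
  net [236. 268.] 0.45
  net [328. 126.] 0.39
  net [104. 269.] 0.39
  net [217. 260.] 0.38
pitch [('side', (np.float64(5.0), np.float64(0.72))), ('top', (np.float64(2.5), np.float64(0.751)))]
```

Lumps are still in the pan over the jar. I'll relax the grip so the nose swings down.

Call:
carry_out(
  rows="0 0 0 0;0 0 0 0;0 0 0 0",
  force=20,
)

```text
t: 23.98
eef_pos: [0.5571, -0.371, 0.1843]
tool_rot: [0.0, 0.699, 0.716, 0.0]
contact_force: [0.2, 0.1, -2.1]
gripper_width: 0.134
grasp_force: 98.1
```

```bash
python3 pitch.py
```

```text
pitch [('side', (np.float64(2.5), np.float64(0.672))), ('top', (np.float64(5.0), np.float64(0.764)))]
```

Call:
carry_out(
  rows="0 0 0 0;0 0 0 0",
  claw=8,
  force=20,
)

```text
t: 24.42
eef_pos: [0.5571, -0.3709, 0.1843]
tool_rot: [0.0, 0.699, 0.716, 0.0]
contact_force: [-0.2, -0.2, -1.2]
gripper_width: 0.14
grasp_force: 98.1
```

Call:
carry_out(
  rows="0 0 0 0;0 0 0 0",
  claw=11,
  force=20,
)

```text
t: 24.68
eef_pos: [0.5571, -0.3709, 0.1843]
tool_rot: [-0.0, 0.699, 0.716, 0.0]
contact_force: [-0.9, -0.6, -1.3]
gripper_width: 0.135
grasp_force: 98.1
```

Call:
carry_out(
  rows="0 0 0 0;0 0 0 0",
  claw=12,
)

```text
t: 24.92
eef_pos: [0.5571, -0.371, 0.1843]
tool_rot: [0.0, 0.699, 0.716, 0.0]
contact_force: [-0.5, -0.4, -1.4]
gripper_width: 0.144
grasp_force: 66.0
```

Call:
carry_out(
  rows="0 0 0 0;0 0 0 0",
  claw=12.4,
)

```text
t: 25.18
eef_pos: [0.5571, -0.371, 0.1843]
tool_rot: [-0.0, 0.699, 0.716, 0.0]
contact_force: [0.8, -0.1, -2.3]
gripper_width: 0.148
grasp_force: 53.0
```

Call:
carry_out(
  rows="0 0 0 0;0 0 0 0",
  claw=12.6,
)

```text
t: 25.42
eef_pos: [0.5571, -0.371, 0.1843]
tool_rot: [0.0, 0.699, 0.716, 0.0]
contact_force: [-0.4, -0.4, -2.1]
gripper_width: 0.151
grasp_force: 46.5
```

Call:
carry_out(
  rows="0 0 0 0;0 0 0 0",
  claw=13.4,
)

```text
t: 25.68
eef_pos: [0.5571, -0.3709, 0.1843]
tool_rot: [0.0, 0.699, 0.716, 0.0]
contact_force: [-0.4, 0.3, -0.4]
gripper_width: 0.162
grasp_force: 20.0
```

```bash
python3 pitch.py
```

```text
pitch [('side', (np.float64(2.5), np.float64(0.668))), ('top', (np.float64(2.5), np.float64(0.735)))]
```

Call:
carry_out(
  rows="0 0 0 0;0 0 0 0",
  claw=13.6,
)

```text
t: 26.12
eef_pos: [0.557, -0.3709, 0.1843]
tool_rot: [-0.0, 0.699, 0.716, 0.0]
contact_force: [0.5, 0.2, -1.5]
gripper_width: 0.162
grasp_force: 13.3
```

```bash
python3 pitch.py
```

```text
pitch [('side', (np.float64(2.5), np.float64(0.654))), ('top', (np.float64(5.0), np.float64(0.737)))]
```

Call:
carry_out(
  rows="0 0 0 0;0 0 0 0",
  claw=13.7,
)

```text
t: 26.58
eef_pos: [0.5571, -0.371, 0.1843]
tool_rot: [-0.0, 0.699, 0.716, 0.0]
contact_force: [0.5, 0.3, -2.0]
gripper_width: 0.162
grasp_force: 9.9
```

```bash
python3 pitch.py
```

```text
pitch [('side', (np.float64(12.5), np.float64(0.737))), ('top', (np.float64(17.5), np.float64(0.722)))]
```

Call:
carry_out(
  rows="0 0 0 0;0 0 0 0",
)

```text
t: 27.02
eef_pos: [0.5571, -0.3709, 0.1843]
tool_rot: [0.0, 0.699, 0.716, 0.0]
contact_force: [0.4, -0.4, -1.5]
gripper_width: 0.162
grasp_force: 9.9
```

```bash
python3 pitch.py; python3 lumps.py|grep -v net
```

```text
pitch [('side', (np.float64(17.5), np.float64(0.768))), ('top', (np.float64(17.5), np.float64(0.786)))]
27.23 [ 0.5571 -0.371   0.1843] [ 0.5 -0.5 -1.5] 9.88443374633789
top [380.3 180.2] 50 floor [ 0.587 -0.32 ] pan [ 0.568 -0.279]
top [362.9 187.8] 30 floor [ 0.564 -0.264] pan [ 0.548 -0.23 ]
side [227.8 136.6] 425 floor [ 0.962 -0.23 ] pan [ 0.74  -0.043]
side [332.1 131.6] 35 floor [ 0.703 -0.489] pan [ 0.542 -0.241]
```

Call:
carry_out(
  rows="0 0 0 0;0 0 0 0;0 0 0 0",
)

```text
t: 27.8
eef_pos: [0.5571, -0.371, 0.1843]
tool_rot: [-0.0, 0.699, 0.716, 0.0]
contact_force: [0.7, -0.2, -0.9]
gripper_width: 0.161
grasp_force: 9.9
```

```bash
python3 pitch.py; python3 lumps.py|grep -v net
```

```text
pitch [('side', (np.float64(17.5), np.float64(0.769))), ('top', (np.float64(17.5), np.float64(0.773)))]
28.0 [ 0.5571 -0.371   0.1843] [-0.   0.2 -1.4] 9.884249120950699
top [380.5 180.3] 49 floor [ 0.587 -0.32 ] pan [ 0.568 -0.279]
side [227.8 136.6] 422 floor [ 0.963 -0.23 ] pan [ 0.74  -0.044]
side [332.1 131.6] 35 floor [ 0.703 -0.489] pan [ 0.542 -0.241]
side [331.2 164.4] 5 floor [ 0.582 -0.312] pan [ 0.45  -0.106]
```

Call:
carry_out(
  rows="0 0 0 0;0 0 0 0",
  claw=13.75,
)

```text
t: 28.45
eef_pos: [0.5571, -0.3709, 0.1843]
tool_rot: [-0.0, 0.699, 0.716, 0.0]
contact_force: [-0.7, -0.1, -2.8]
gripper_width: 0.159
grasp_force: 8.2
```

```bash
python3 pitch.py; python3 lumps.py|grep -v net
```

```text
pitch [('side', (np.float64(17.5), np.float64(0.735))), ('top', (np.float64(17.5), np.float64(0.775)))]
28.65 [ 0.5571 -0.371   0.1843] [-0.6  0.6 -1. ] 8.208958357572556
top [380.5 180.2] 48 floor [ 0.587 -0.32 ] pan [ 0.568 -0.279]
top [370.8 185.1] 11 floor [ 0.572 -0.289] pan [ 0.555 -0.252]
side [227.9 136.6] 423 floor [ 0.963 -0.231] pan [ 0.74  -0.044]
side [332.  131.6] 35 floor [ 0.703 -0.489] pan [ 0.542 -0.241]
```

Call:
carry_out(
  rows="0 0 0 0;0 0 0 0",
  claw=13.82,
)

```text
t: 29.1
eef_pos: [0.5571, -0.371, 0.1843]
tool_rot: [-0.0, 0.699, 0.716, 0.0]
contact_force: [-0.1, -1.1, -1.2]
gripper_width: 0.16
grasp_force: 5.9
```

```bash
python3 pitch.py; python3 lumps.py|grep -v net
```

```text
pitch [('side', (np.float64(37.5), np.float64(0.796))), ('top', (np.float64(37.5), np.float64(0.787)))]
29.3 [ 0.5571 -0.371   0.1843] [-0.2  0.3 -1.3] 5.952067673206329
top [374.6 183.6] 33 floor [ 0.577 -0.301] pan [ 0.559 -0.263]
top [359.2 190.8] 20 floor [ 0.555 -0.252] pan [ 0.54 -0.22]
side [227.7 136.6] 424 floor [ 0.963 -0.23 ] pan [ 0.74  -0.043]
side [330.5 163.5] 17 floor [ 0.587 -0.315] pan [ 0.454 -0.108]
```

Call:
carry_out(
  rows="0 5 3 0;0 5 2 0;0 0 0 0",
  claw=13.86,
)

```text
t: 29.88
eef_pos: [0.5575, -0.3601, 0.1898]
tool_rot: [0.0, 0.698, 0.716, 0.0]
contact_force: [0.5, -0.2, -0.7]
gripper_width: 0.161
grasp_force: 4.6
```

```bash
python3 pitch.py; python3 lumps.py|grep -v net
```

```text
pitch [('side', (np.float64(40.0), np.float64(0.794))), ('top', (np.float64(40.0), np.float64(0.792)))]
30.07 [ 0.5569 -0.3611  0.1892] [-0.5 -0.4 -2. ] 4.587114304304123
top [375.1 182.3] 33 floor [ 0.581 -0.303] pan [ 0.562 -0.263]
top [359.  192.2] 14 floor [ 0.551 -0.252] pan [ 0.536 -0.218]
side [227.8 136.5] 421 floor [ 0.963 -0.231] pan [ 0.733 -0.038]
side [330.4 163.6] 14 floor [ 0.587 -0.314] pan [ 0.449 -0.101]
```

I'll regrip firmly at this tilt, move off, and inspect the jar and pan.

Call:
carry_out(
  rows="0 0 0 0;0 0 0 0;0 0 20 0;0 0 40 0;-20 0 40 0;-40 30 0 0;-50 40 0 0;-40 30 0 0;0 0 0 0",
  claw=5,
  force=60,
)

```text
t: 31.4
eef_pos: [0.4062, -0.2601, 0.291]
tool_rot: [0.001, 0.698, 0.716, -0.001]
contact_force: [0.8, -0.5, -1.1]
gripper_width: 0.143
grasp_force: 60.8
```

```bash
python3 pitch.py
python3 - <<'E'
from h import *
from lumps import lumps
C={n:cam(n) for n in("top","side")}
for n,bx in(("top",(235,165,400,225)),("side",(225,140,370,250))):
    c,L=lumps(n,0,bx)
    for ce,a in L: print(n,ce.round(1),a,"z16",atz(c,ce,.016)[:2].round(3))
    for r in outline_of(n,"lump0")[:8]: print("  net",np.round(r["centre"],1),round(r["confidence"],2),r["pixels"].sum(),atz(c,r["centre"],.016)[:2].round(3))
x,f,k=fit("jar",[.554,-.28,0],0,C);print("jar",x.round(3),f,k)
print(get_obs()["eef_pos"],get_obs()["grasp_force"])
E
```

```text
pitch [('side', (np.float64(40.0), np.float64(0.809))), ('top', (np.float64(40.0), np.float64(0.738)))]
top [375.3 182.4] 36 z16 [ 0.581 -0.304]
top [359.  192.2] 14 z16 [ 0.551 -0.252]
  net [375.9 179.7] 0.4 35 [ 0.589 -0.306]
side [228.6 141.1] 30 z16 [ 0.937 -0.21 ]
side [330.5 163.5] 17 z16 [ 0.587 -0.315]
  net [240.7 274.4] 0.56 60 [0.477 0.185]
  net [237.2 268.3] 0.51 73 [0.496 0.178]
  net [202.7 201.4] 0.4 854 [0.746 0.067]
jar [ 0.555 -0.28   0.049] 0.07055642751245256 2
[ 0.40846063 -0.26193704  0.28911814] 60.817086696624756
```

Run:
```python
from h import *
c=cam("top");i=c["img"].astype(int)
print(proj(c,[.555,-.28,.07]),proj(c,[.555,-.28,.006]))
s=i[172:208,350:390]
print("r-b");print("\n".join(" ".join("%2d"%max(0,v) for v in r) for r in (s[...,2]-s[...,0])))
```

```text
[372.1344229  188.91095791] [367.29610155 191.02732076]
r-b
16 15 14 16 13 15 14 19 21 21 24 23 18 14 15 15 12 11 10 11  7  7 11  9  9 10 14 19 22 18 15 14 13 14 15 17 15 16 16 19
15 15 14 13 14 15 18 20 21 22 20 18 16 14 14 11  9  6  3  0  0  0  0  0  0  0  2 11 16 20 19 15 15 15 16 15 16 17 15 18
15 16 15 14 15 16 18 20 18 21 16 15 13 13 10  2  0  0  4  5  5  2  3  2  4  1  0  0  0  4 14 18 16 15 14 15 15 15 18 18
14 15 14 14 14 15 20 23 19 19 16 15  7  3  0  0  7  4  3  4  3  3  3  3  1  2  4  5  1  0  1 10 15 16 17 14 16 15 16 18
14 14 14 15 16 19 19 23 19 17 13 10  1  0  2  2  1  0  0  1  0  2  2  5  4  2  4  4  5  4  2  0  4 14 18 19 15 15 17 17
15 15 14 13 14 17 20 21 14 11  6  0  0  3  0  0  0  0  0  0  0  0  0  0  2  4  7  2  6  3  8  5  0  4 16 18 19 17 17 18
16 14 16 17 15 20 20 18 12  6  1  0  0  0  0  0  0  0  0  0  0  0  0  0  0  1  3  4  3  6  0  2  1  0  5 16 19 16 16 17
15 17 13 14 17 15 11  8  1  0  0  0  0  0  0  0  0  0  0  0  0  0  0  0  0  8 20 14  5  2  7  5  4  4  0  5 17 18 19 15
15 16 17 15 17 16  4  3  0  0  0  0  0  0  0  0  0  0  0  0  0  0  0 31 54 55 58
[... 2579 characters left out ...]
7  8  3  0  0  0  0  0  0  0  0  0  0  0  0  0  0  0  0  0  0  0  4  1  1  0  6 19 21 21 20 22 20 20
19 19 21 19 21 20 20 16  7  8  0  0  0  0  0  0  0  0  0  0  0  0  0  0  0  0  1  3  3  3  0  4 20 21 22 19 24 22 22 22
17 20 21 21 22 23 17 14 12  8  4  4  0  0  0  0  0  0  0  0  0  0  0  0  5  6  5  0  1 12 17 22 23 22 19 21 21 23 24 21
19 19 20 22 20 20 19 15 16 15 13  5  8  7  6  0  0  0  0  0  0  1  0  1  0  6 12 17 20 20 22 20 20 21 19 22 20 21 21 21
19 18 19 22 22 21 17 14 17 15 15 12 14 10  7  7  7  6 11  7  9  8 11 15 16 19 22 19 19 19 18 20 19 20 22 21 22 19 22 22
20 17 20 20 20 19 14 15 14 15 16 18 17 12 14 16 16 16 12 14 17 16 14 16 15 19 19 18 18 20 22 21 19 20 21 22 20 20 22 21
```

```bash
cat > seek.py <<'E'
from h import *
def seek(n,rm=25):
    c=cam(n);i=cv2.GaussianBlur(c["img"],(3,3),0).astype(float);b,g,r=i[...,0],i[...,1],i[...,2]
    m=((r>rm)&((r-g)/(r+1)>.2)&((r-g)/(r+1)<.55)&((r-b)/(r+1)>.28)&((g-b)/(r+1)<.25)).astype(np.uint8)
    N,l,s,ce=cv2.connectedComponentsWithStats(m)
    for k in range(1,N):
        if 6<s[k,4]<400: print(n,ce[k].round(1),s[k,2:5],"bgr",i[l==k].mean(0).round(),"w",atz(c,ce[k],.016)[:2].round(3))
if __name__=="__main__":
    e=get_obs()["eef_pos"];print(e,get_obs()["t"])
    for n in("top","side"): seek(n)
E
python3 seek.py
```

```text
[ 0.40838117 -0.26193783  0.28914218] 32.05
top [466.5  74. ] [20  1 20] bgr [ 70.  99. 125.] w [ 0.923 -0.606]
top [519.  85.] [1 7 7] bgr [ 70.  98. 125.] w [ 0.885 -0.773]
top [496.2 153.9] [5 5 9] bgr [39. 57. 77.] w [ 0.665 -0.689]
top [482.4 161.1] [11  8 16] bgr [28. 39. 52.] w [ 0.643 -0.644]
top [493.5 164.4] [8 5 8] bgr [27. 38. 50.] w [ 0.632 -0.679]
top [496.  165.9] [ 8  6 10] bgr [39. 54. 70.] w [ 0.627 -0.686]
top [487.  168.9] [5 4 8] bgr [29. 38. 52.] w [ 0.618 -0.657]
top [494.7 175.9] [ 4  5 10] bgr [24. 35. 48.] w [ 0.595 -0.681]
top [375.6 182.3] [ 7  6 32] bgr [ 67.  81. 117.] w [ 0.581 -0.304]
top [481.  181.9] [7 3 7] bgr [25. 36. 49.] w [ 0.577 -0.636]
top [183.4 189. ] [14  4 21] bgr [36. 53. 82.] w [0.57  0.294]
top [358.9 191.8] [ 3  5 12] bgr [ 82.  94. 129.] w [ 0.552 -0.251]
top [188.9 219.7] [ 34  44 314] bgr [28. 46. 80.] w [0.474 0.277]
top [181.9 195. ] [ 5  5 12] bgr [23. 42. 78.] w [0.551 0.298]
top [205.7 200.6] [ 9  9 22] bgr [20. 37. 69.] w [0.533 0.225]
top [186.  201.1] [10  7 24] bgr [23. 41. 77.] w [0.532 0.285]
top [201.3 202.8] [ 4  4 10]
[... 3181 characters left out ...]
.277 0.329]
side [274.9 383.6] [5 3 8] bgr [26. 47. 89.] w [0.255 0.322]
side [227.9 386.3] [5 2 7] bgr [29. 53. 98.] w [0.314 0.378]
side [247.7 389. ] [ 3  6 10] bgr [26. 47. 87.] w [0.284 0.359]
side [258.8 397.8] [ 5  5 10] bgr [28. 50. 92.] w [0.26  0.357]
side [283.6 401.3] [ 7  7 22] bgr [25. 46. 86.] w [0.224 0.335]
side [217.3 409. ] [15 20 30] bgr [44. 63. 93.] w [0.299 0.415]
side [289.3 404.4] [4 2 7] bgr [24. 44. 84.] w [0.214 0.333]
side [294.8 406.1] [ 3  5 10] bgr [26. 47. 87.] w [0.205 0.329]
side [299.1 408.4] [4 3 7] bgr [25. 47. 88.] w [0.197 0.327]
side [283.8 418. ] [ 4  3 10] bgr [27. 49. 90.] w [0.207 0.355]
side [228.9 418.6] [5 2 7] bgr [29. 53. 99.] w [0.273 0.413]
```

```bash
cat > pan.py <<'E'
from h import *
import sys
a=np.radians(float(sys.argv[1]))
o=get_obs();e=o["eef_pos"];w,x,y,z=o["tool_rot"];ya=2*np.arctan2(y,x)
H=np.array([np.cos(ya),np.sin(ya),0]);L=np.array([-H[1],H[0],0]);U=np.array([0,0,1.])
sx=H*np.cos(a)-U*np.sin(a);sz=U*np.cos(a)+H*np.sin(a)
g=e+U*.040
for n in("top","side"):
    c=cam(n);i=c["img"].astype(float)
    P=np.array([proj(c,g+sx*(.105+u/1e3-.016)+L*v/1e3+sz*(-.066+h/1e3)) for h in(3,) for u,v in((-38,-34),(-38,34),(40,34),(40,-34))],np.float32)
    W=cv2.getPerspectiveTransform(P,np.array([[0,0],[19,0],[19,23],[0,23]],np.float32))
    q=cv2.warpPerspective(i,W,(20,24)); print(n,P.round(0).tolist(),"rows back->front, cols right->left; red ratio then brightness")
    R=(q[...,2]-q[...,1])/(q[...,2]+1)*100
    for k in range(0,24): print(" ".join("%3d"%v for v in R[k])," | "," ".join("%3d"%v for v in q[k,:,2]))
E
python3 pan.py 40
```

```text
top [[383.0, 226.0], [385.0, 253.0], [357.0, 253.0], [356.0, 227.0]] rows back->front, cols right->left; red ratio then brightness
  3   6   6   6   7   6   7   4   8  57  10   2   8   4   8   7   8   8   4   5  |   66  69  64  66  68  58  55  60  39  12  21  25  63  71  66  64  65  56  53  73
  4   8   9   3   7   6   5   5  11  12   4   2   5   7   7   8   7   7   4   6  |   56  59  61  58  61  58  59  57  40  39  36  41  60  60  60  60  61  58  58  74
  6   8  10   9   4   7   4   3   7  13   4  10   7   6   3   6   6   3   6   5  |   61  64  61  60  61  59  62  58  48  41  41  45  64  61  60  61  61  61  59  63
  6   6   4   4  10   8   5   6   5   9   3   2   6   3   3   7   7   7   8   4  |   61  64  61  64  66  63  62  61  61  60  59  58  65  62  63  62  63  62  62  61
  4   4   6   6   6   5   3   1   5   8   5   6   5   6   8   8   8   5   7   8  |   59  62  62  61  63  60  62  60  64  65  65  67  62  62  63  63  64  65  62  58
  6   5   6   8   4   7   5   8   8   4   3   6   3   5   6   6   6   6   5   8  |   61  65  64  64  63  62  62  64  60  64  63  64  62  63  61  63  
[... 6334 characters left out ...]
 103  92  91  92  94  92  91  93  94  81 114
  5   6   5   5   5   4   5   6   6   6   5   6   7   6   6   7   6   9   8   6  |  140 143 144 143 143 143 143 144 144 142 128 108  95  92  92  92  93  93  93 122
  5   6   6   5   5   5   5   6   6   6   6   6   8   6   7   6   6   8   8   6  |  135 144 143 143 143 143 143 145 144 144 143 142 129  96  98  89  95  94  92 113
  5   6   6   6   5   5   6   5   6   6   5   6   6   6   7   6   7   7   5   6  |  136 137 138 141 139 137 142 139 142 137 140 138 140 132 127  89  90  92  85 116
  6   7   6   6   7   7   6   7   7   6   6   8   6   6   7   6   6   6   8   7  |  138 148 140 147 141 140 145 133 145 139 141 138 142 139 141 133 137 130 132 143
```

Run:
```python
from h import *
for n,jb,db in(("top",(352,170,392,210),(240,170,335,222)),("side",(312,145,356,190),(230,178,325,250))):
    c=cam(n);i=c["img"].astype(float);q=cv2.imread(f"pics/{n}0.png").astype(float)
    R=lambda a:(a[...,2]-a[...,1])/(a[...,2]+1)*100
    for nm,(x0,y0,x1,y1) in(("jar",jb),("dish",db)):
        A=cv2.GaussianBlur(R(i)-R(q),(3,3),0)[y0:y1,x0:x1]
        for s,M in(("+",A>6),("-",A<-6)):
            N,l,st,ce=cv2.connectedComponentsWithStats(M.astype(np.uint8))
            print(n,nm,s,[((ce[k]+[x0,y0]).round(0).tolist(),int(st[k,4]),round(float(A[l==k].mean()),0)) for k in range(1,N) if st[k,4]>4])
        if n=="side" and nm=="jar": print("\n".join("".join("%3d"%v for v in r) for r in A[::1]))
```

```text
top jar + [([375.0, 182.0], 56, 23.0), ([359.0, 192.0], 30, 18.0)]
top jar - []
top dish + []
top dish - [([295.0, 190.0], 49, -17.0), ([275.0, 191.0], 51, -17.0), ([285.0, 195.0], 48, -16.0), ([298.0, 200.0], 50, -16.0), ([274.0, 202.0], 52, -16.0)]
side jar + [([330.0, 164.0], 26, 15.0), ([328.0, 176.0], 5, 6.0)]
side jar - []
  1  0  0  0  0  0 -1  0  0  0  0  0  0  0  0 -1  0  0  0  0  0  0  0  0  0  0  0  0  0  0  0  0  0  0  0  0  0  0  0  0  0  0  0  0
  1  0  0  0  0  0  0  0  0  0 -1  0  1  1  0  0  0  0  0  0  0  0  0  0  0  0  0  0  0  0  0  0  0  0  0  0  0  0  0  0  0  0  0  0
  2  1  1  0  0  0  0  0  0  0  0  1  2  1  0  0  0  0  0  0  0  0  0  0  0  0  0  0  0  0  0  0  0  0  0  0  0  0  0  0  0  0  0  0
  0  0  0  0 -1 -2 -2  0  1  0  0  1  2  0  0  0  0  0  0  0  0  0  0  0  0  0  0  0  0  0  0  0  0  0  0  0  0  0  0  0  0  0  0  0
  0 -1 -1  0  0 -1  0  1  1  0  0  0  0  0  0  0  0  0  0  0  0  1  0 -1  0  0  0  0  0  0  0  0  0  0  0  0  0  0  0  0  0  0  0  0
  0  0  0  0  0  0  0  0  0  0  0  0  0  0  0  0  0  0  0  0  1  1  0  0  0  0  0 -1  0  0  0  0  0  0  
[... 4741 characters left out ...]
  0  0  0  0  0  0  0  0  0  1  1  1  1  2  1  1  1  0  0  0  1  2  1  1  1
  0  0  0  0  0  0  0  0  0  0  0  0  0  0  0  0  0  0  0  0  0  0  0  0  0  0  0  1  1  1  1  1  1  1  1  1  0  0  1  1  1  0  0  1
  0  0  0  0  0  0  0  0  0  0  0  0  0  0  0  0  0  0  0  0  0  0  0  0  0  0  0  0  0  0  1  1  1  1  1  1  0  0  1  1  0  0  0  0
  0  0  0  0  0  0  0  0  0  0  0  0  0  0  0  0  0  0  0  0  0  0  0  0  0  0  0  0  0  0  1  2  1  1  1  1  1  0  1  1  1  0  0  0
side dish + [([252.0, 181.0], 34, 30.0), ([246.0, 182.0], 14, 18.0)]
side dish - [([248.0, 180.0], 6, -15.0), ([242.0, 181.0], 6, -10.0), ([280.0, 212.0], 137, -25.0), ([292.0, 209.0], 26, -17.0), ([269.0, 221.0], 94, -22.0)]
```

Run:
```python
from h import *
for n in("top","side"):
    c=cam(n);i=c["img"].astype(float);q=cv2.imread(f"pics/{n}0.png").astype(float)
    R=lambda a:(a[...,2]-a[...,1])/(a[...,2]+1)*100
    A=cv2.GaussianBlur(R(i)-R(q),(3,3),0);M=((A>9)&(i[...,2]>35)&(R(i)>18)&(R(i)<42)).astype(np.uint8)
    N,l,st,ce=cv2.connectedComponentsWithStats(M)
    for k in range(1,N):
        if st[k,4]>8: print(n,ce[k].round(1),st[k,2:5],i[l==k].mean(0).round(),round(R(i)[l==k].mean()),"w",atz(c,ce[k],.01)[:2].round(3))
print(get_obs()["t"])
```

```text
top [375.5 182.2] [ 8  7 39] [ 63.  76. 113.] 32 w [ 0.582 -0.306]
top [218.1 191.3] [ 7  7 30] [ 59.  71. 100.] 28 w [0.561 0.187]
top [359. 192.] [ 3  5 13] [ 73.  89. 130.] 32 w [ 0.552 -0.253]
top [220.7 213.4] [ 9 14 77] [ 63.  78. 116.] 32 w [0.492 0.18 ]
side [330.4 163.3] [ 6  4 12] [106. 124. 164.] 24 w [ 0.593 -0.323]
side [214.2 259.8] [ 9 12 72] [ 75.  92. 135.] 32 w [0.561 0.19 ]
side [238.1 272.1] [ 17  18 160] [ 79.  98. 144.] 32 w [0.491 0.181]
32.45
```

Two lumps are in the jar and the pan is empty. Three lumps spilled over the end wall onto the vanity beside the slab, at about (.481,.18), (.503,.18) and (.561,.188).

Recovery plan:
1. Turn the scoop to head -y.
2. Reset its pitch by pressing the lip on the slab.
3. Push the pair against the tray's outer end wall and scoop them there.

Call:
carry_out(
  rows="15 20 0 10.6;15 30 0 10.6;15 35 0 10.6;15 35 0 10.6;10 35 0 10.6;5 35 0 10.6;5 35 0 10.6;0 35 0 10.6;0 35 0 10.6;0 35 0 10.6",
)

```text
t: 33.7
eef_pos: [0.4882, 0.0691, 0.2895]
tool_rot: [0.0, -0.154, 0.988, -0.0]
contact_force: [0.6, -0.3, -1.2]
gripper_width: 0.146
grasp_force: 60.8
```

Call:
carry_out(
  rows="0 35 -15 10.6;0 35 -25 10.6;0 35 -25 10.6;0 35 -25 10.6;0 35 -25 10.6;0 27 -25 10.6;0 0 -15 10.5",
)

```text
t: 34.58
eef_pos: [0.4873, 0.2725, 0.1333]
tool_rot: [-0.0, 0.719, -0.695, -0.001]
contact_force: [-0.3, -1.1, -1.1]
gripper_width: 0.145
grasp_force: 60.8
```

Call:
carry_out(
  rows="1 0 -15 -0.5;1 0 -16 0;0 11 -6 0;0 11 -6 0;0 10 -8 0;0 10 -8 0;0 7 -7 0;0 7 -8 0;0 6 -9 0;0 0 0 0",
  claw=13.6,
)

```text
t: 35.83
eef_pos: [0.4899, 0.3317, 0.0502]
tool_rot: [0.001, 0.713, -0.701, 0.0]
contact_force: [-0.1, 0.4, 1.2]
gripper_width: 0.158
grasp_force: 13.2
```

Call:
carry_out(
  rows="0 0 1 0;0 0 1 0",
  claw=5,
  force=100,
)

```text
t: 36.08
eef_pos: [0.4903, 0.3309, 0.053]
tool_rot: [0.001, 0.713, -0.701, 0.0]
contact_force: [-0.4, -0.2, -2.0]
gripper_width: 0.134
grasp_force: 98.0
```

```bash
python3 pitch.py
```

```text
pitch [('side', (np.float64(7.5), np.float64(0.827))), ('top', (np.float64(-10.0), np.float64(0.0)))]
```

Call:
carry_out(
  rows="0 -9 0 0;0 -9 0 0;0 -9 0 0;0 -9 -1 0;0 -9 -1 0;0 -9 -2 0;0 -9 -2 0;0 -9 -2 0;0 -9 -1 0;0 -6 -1 0",
)

```text
t: 37.52
eef_pos: [0.4903, 0.2443, 0.0432]
tool_rot: [0.0, 0.713, -0.701, 0.0]
contact_force: [0.5, 0.7, -1.5]
gripper_width: 0.131
grasp_force: 98.1
```

Call:
carry_out(
  rows="0 -5 0 0;0 -5 0 0;0 -5 0 0;0 -5 0 0;0 -4 0 0;0 0 0 0",
)

```text
t: 38.28
eef_pos: [0.4908, 0.228, 0.0459]
tool_rot: [-0.005, 0.714, -0.7, -0.003]
contact_force: [-1.7, 10.7, 3.9]
gripper_width: 0.132
grasp_force: 99.0
```

```bash
cat > find.py <<'E'
from h import *
def run():
  for n in("top","side"):
    c=cam(n);i=c["img"].astype(float);q=cv2.imread(f"pics/{n}0.png").astype(float)
    R=lambda a:(a[...,2]-a[...,1])/(a[...,2]+1)*100
    A=cv2.GaussianBlur(R(i)-R(q),(3,3),0);M=((A>9)&(i[...,2]>35)&(R(i)>18)&(R(i)<42)).astype(np.uint8)
    N,l,st,ce=cv2.connectedComponentsWithStats(M)
    for k in range(1,N):
        w=atz(c,ce[k],.012)
        if st[k,4]>8 and .3<w[0]<.85: print(n,ce[k].round(1),st[k,2:5],"w",w[:2].round(3))
  o=get_obs();print(o["t"],o["eef_pos"].round(4),o["contact_force"].round(1))
if __name__=="__main__": run()
E
python3 find.py
```

```text
top [375.5 182.3] [ 8  6 38] w [ 0.581 -0.305]
top [243.2 189.3] [ 5  7 30] w [0.566 0.109]
top [217.9 191.2] [ 8  7 41] w [0.562 0.188]
top [359. 192.] [ 3  5 13] w [ 0.552 -0.253]
side [330.4 163.3] [ 6  4 12] w [ 0.591 -0.321]
side [238.  237.4] [ 8  4 23] w [0.571 0.103]
side [258.5 252.6] [10 10 71] w [0.496 0.108]
side [225.6 279.8] [ 5  6 10] w [0.494 0.216]
38.375 [0.4908 0.2279 0.0458] [-0.9 11.5  2.9]
```

Lump 1 is wedged on the lip at the wall. Lump 2 is at (.568,.107) by the wall and lump 3 is still at (.562,.188). I'll level the pan by pressing it down, taking lump 1 in.

Call:
carry_out(
  rows="0 0 -3 0;0 0 -5 0;0 -1 -5 0;0 -1 -5 0;0 -1 -3 0;0 0 0 0",
  claw=13.5,
)

```text
t: 39.12
eef_pos: [0.491, 0.2193, 0.0233]
tool_rot: [-0.001, 0.713, -0.701, 0.0]
contact_force: [0.4, 6.1, 10.9]
gripper_width: 0.16
grasp_force: 18.5
```

Call:
carry_out(
  rows="0 0 0 0;0 0 0 0",
  claw=5,
  force=100,
)

```text
t: 39.38
eef_pos: [0.4911, 0.2194, 0.0235]
tool_rot: [-0.001, 0.713, -0.701, 0.0]
contact_force: [-0.6, 3.4, 9.0]
gripper_width: 0.137
grasp_force: 98.5
```

```bash
python3 find.py; python3 pitch.py
```

```text
top [375.4 182.4] [ 8  6 37] w [ 0.581 -0.305]
top [243.1 189.4] [ 5  7 29] w [0.566 0.109]
top [217.8 191.1] [ 7  7 37] w [0.562 0.188]
top [359.  192.2] [ 3  6 14] w [ 0.551 -0.252]
side [330.3 163.2] [ 6  4 13] w [ 0.592 -0.321]
side [238.2 239.8] [ 8  9 52] w [0.565 0.108]
side [258.  252.1] [ 9  9 69] w [0.498 0.108]
side [212.2 259.9] [ 5  8 26] w [0.562 0.195]
side [203.4 296.9] [6 5 9] w [0.496 0.278]
39.475 [0.4911 0.2194 0.0235] [0.1 3.4 8.8]
pitch [('side', (np.float64(2.5), np.float64(0.753))), ('top', None)]
```

Call:
carry_out(
  rows="0 2 0 0;0 4 0 0;0 4 3 0;2 4 6 0;5 6 9 0;9 9 9 0;12 12 7 0;14 16 4 0;13 18 0 0;10 18 0 0",
)

```text
t: 40.92
eef_pos: [0.5566, 0.3126, 0.061]
tool_rot: [-0.001, 0.713, -0.701, -0.0]
contact_force: [-0.1, 0.7, -2.2]
gripper_width: 0.136
grasp_force: 98.0
```

```bash
python3 find.py
```

```text
top [375.4 182.4] [ 8  6 37] w [ 0.581 -0.305]
top [243.  188.3] [ 6  5 21] w [0.569 0.11 ]
top [359. 192.] [ 3  5 13] w [ 0.552 -0.253]
side [330.4 163.3] [ 6  4 12] w [ 0.591 -0.321]
side [237.4 240.1] [ 8  9 62] w [0.565 0.11 ]
side [205.7 251.1] [10  9 71] w [0.596 0.185]
side [210.7 270.7] [ 9  7 10] w [0.54  0.219]
side [200.2 278.4] [ 9  7 11] w [0.541 0.249]
41.025 [0.5562 0.3145 0.0613] [ 0.6  0.5 -1.1]
```

Call:
carry_out(
  rows="3 14 0 0;3 9 0 0;0 5 0 0;0 2 -5 0;0 0 -9 0;0 0 -9 0;0 0 -5 0;0 0 -1 0",
)

```text
t: 42.02
eef_pos: [0.5614, 0.3409, 0.0315]
tool_rot: [0.0, 0.713, -0.701, 0.0]
contact_force: [-0.8, -2.1, 4.4]
gripper_width: 0.135
grasp_force: 99.1
```

Call:
carry_out(
  rows="0 -6 0 0;0 -11 0 0;0 -12 0 0;0 -12 0 0;0 -12 0 0;0 -12 0 0;0 -12 0 0;0 -11 0 0;0 -8 0 0;0 -5 0 0",
)

```text
t: 43.28
eef_pos: [0.5615, 0.2416, 0.0321]
tool_rot: [-0.002, 0.713, -0.701, -0.001]
contact_force: [-0.1, 11.5, 5.6]
gripper_width: 0.135
grasp_force: 99.2
```

```bash
python3 find.py
```

```text
top [375.3 182.3] [ 8  6 38] w [ 0.581 -0.305]
top [358.9 191.8] [ 3  6 14] w [ 0.552 -0.252]
top [202.5 212.2] [15  8 17] w [0.497 0.236]
side [330.4 163.3] [ 6  4 12] w [ 0.591 -0.321]
side [239.5 242.6] [10 13 97] w [0.555 0.113]
side [226.9 244.2] [ 9 10 69] w [0.575 0.137]
side [220.3 269.2] [8 5 9] w [0.526 0.202]
43.375 [0.5615 0.2416 0.0321] [0.6 7.1 5.7]
```

Call:
carry_out(
  rows="0 -2 0 0;0 -1 -2 0;0 -1 -3 0;0 0 -3 0;0 0 0 0",
)

```text
t: 44.0
eef_pos: [0.5647, 0.2431, 0.029]
tool_rot: [-0.007, 0.714, -0.7, -0.001]
contact_force: [1.9, 11.0, 27.2]
gripper_width: 0.139
grasp_force: 103.7
```

Call:
carry_out(
  rows="0 -4 4 0;0 -5 0 0;0 -5 -2 0;0 -3 -3 0;0 0 -2 0;0 0 0 0",
)

```text
t: 44.75
eef_pos: [0.5615, 0.2203, 0.0225]
tool_rot: [-0.001, 0.713, -0.701, 0.0]
contact_force: [-4.3, 3.7, 20.6]
gripper_width: 0.134
grasp_force: 103.5
```

```bash
python3 find.py
```

```text
top [375.4 182.4] [ 8  6 37] w [ 0.581 -0.305]
top [359. 192.] [ 3  5 13] w [ 0.552 -0.253]
top [207.3 210.5] [ 8  4 10] w [0.502 0.221]
side [330.4 163.3] [ 6  4 12] w [ 0.591 -0.321]
side [236.  242.1] [ 22  14 177] w [0.563 0.117]
side [212.1 270.3] [ 6  7 13] w [0.538 0.216]
side [219.9 275.1] [7 3 9] w [0.514 0.215]
44.85 [0.5615 0.2204 0.0226] [-4.5  3.9 19.2]
```

All three lumps are in the pan at the wall. I'll back off the wall, lift, and carry to the jar while turning.

Call:
carry_out(
  rows="0 2 1 0;0 3 6 0;0 2 14 0;0 0 20 -2;2 -3 24 -5;4 -8 24 -8;6 -14 22 -9;8 -20 18 -9;9 -26 10 -9;9 -32 5 -9",
)

```text
t: 46.1
eef_pos: [0.5996, 0.123, 0.1663]
tool_rot: [0.001, -0.339, 0.941, 0.0]
contact_force: [1.1, 0.1, -2.4]
gripper_width: 0.135
grasp_force: 100.2
```

Call:
carry_out(
  rows="9 -38 4 -9;8 -42 4 -9;7 -45 3 -9;6 -46 3 -8;5 -46 2 -5;4 -44 1 0;3 -40 0 0;2 -32 0 0;0 -26 0 0;0 -18 0 0",
)

```text
t: 47.35
eef_pos: [0.6429, -0.2554, 0.182]
tool_rot: [0.0, 0.001, 1.0, -0.0]
contact_force: [0.6, 1.4, -1.4]
gripper_width: 0.136
grasp_force: 100.2
```

Call:
carry_out(
  rows="0 -13 0 0;0 -8 0 0;0 -4 0 0",
)

```text
t: 47.72
eef_pos: [0.6434, -0.2785, 0.1814]
tool_rot: [0.0, -0.0, 1.0, 0.0]
contact_force: [-0.0, -0.3, -2.2]
gripper_width: 0.139
grasp_force: 100.2
```

```bash
python3 find.py
```

```text
top [379.4 189.5] [ 18  16 150] w [ 0.559 -0.317]
top [358.9 192. ] [ 3  5 10] w [ 0.552 -0.252]
side [339.5 126.8] [ 14  15 132] w [ 0.707 -0.542]
47.825 [ 0.6433 -0.2787  0.1813] [-0.2  0.2 -1.6]
```

Call:
carry_out(
  rows="0 0 0 0;0 0 0 0;0 0 0 0;0 0 0 0",
  claw=13.72,
)

```text
t: 48.32
eef_pos: [0.6433, -0.2788, 0.1813]
tool_rot: [0.0, 0.0, 1.0, 0.0]
contact_force: [-0.2, 1.3, -1.7]
gripper_width: 0.162
grasp_force: 10.2
```

Call:
carry_out(
  rows="0 0 0 0;0 0 0 0;0 0 0 0;0 0 0 0",
  claw=13.83,
)

```text
t: 48.82
eef_pos: [0.6433, -0.279, 0.1813]
tool_rot: [-0.0, 0.0, 1.0, 0.0]
contact_force: [0.6, -0.3, -0.4]
gripper_width: 0.158
grasp_force: 6.1
```

```bash
python3 find.py;python3 pitch.py
```

```text
top [380.7 175.6] [ 8  8 48] w [ 0.602 -0.322]
top [358.8 191.6] [ 3  6 13] w [ 0.553 -0.252]
top [371.8 199.6] [ 7  6 30] w [ 0.527 -0.292]
side [328.5 130.7] [ 8  8 51] w [ 0.721 -0.493]
48.925 [ 0.6433 -0.2789  0.1813] [-1.  -0.5 -2.6]
pitch [('side', (np.float64(22.5), np.float64(0.646))), ('top', (np.float64(27.5), np.float64(0.685)))]
```

Call:
carry_out(
  rows="0 0 0 0;0 0 0 0;0 0 0 0",
  claw=13.88,
)

```text
t: 49.5
eef_pos: [0.6433, -0.279, 0.1813]
tool_rot: [0.0, 0.0, 1.0, 0.0]
contact_force: [0.5, 0.2, -1.8]
gripper_width: 0.164
grasp_force: 4.4
```

```bash
python3 find.py;python3 pitch.py
```

```text
top [371.9 184.9] [16 12 89] w [ 0.573 -0.294]
top [358.8 191.6] [ 3  6 13] w [ 0.553 -0.252]
top [371.8 199.4] [ 7  6 30] w [ 0.528 -0.292]
side [330.5 163.5] [ 6  2 10] w [ 0.59 -0.32]
49.6 [ 0.6433 -0.2789  0.1813] [-1.  -0.2 -1. ]
pitch [('side', (np.float64(40.0), np.float64(0.648))), ('top', (np.float64(42.5), np.float64(0.707)))]
```

All the lumps are in the jar. I'll return to the slab.

Call:
carry_out(
  rows="0 0 0 0;0 0 15 0;0 25 15 0;-10 45 0 0;-15 52 0 0;-15 52 0 0;-15 52 0 0;-15 52 0 0;-15 52 0 0;-15 52 0 0",
  claw=5,
  force=60,
)

```text
t: 51.05
eef_pos: [0.5424, 0.1063, 0.2129]
tool_rot: [0.001, -0.001, 1.0, 0.0]
contact_force: [1.0, 0.1, -1.6]
gripper_width: 0.147
grasp_force: 61.1
```

Call:
carry_out(
  rows="-12 52 -15 0;-10 50 -25 0;-3 40 -25 0;0 8 -20 0;0 0 -12 0",
)

```text
t: 51.68
eef_pos: [0.5177, 0.2538, 0.114]
tool_rot: [-0.0, -0.001, 1.0, -0.0]
contact_force: [0.6, -1.1, -0.6]
gripper_width: 0.151
grasp_force: 61.1
```

Call:
carry_out(
  rows="0 0 -8 0;2 0 -5 0;11 0 -6 0;12 0 -6 0;10 0 -8 0;10 0 -8 0;7 0 -7 0;7 0 -8 0;6 0 -8 0;6 0 -9 0",
  claw=13.6,
)

```text
t: 52.92
eef_pos: [0.5898, 0.2533, 0.0408]
tool_rot: [0.0, 0.0, 1.0, 0.0]
contact_force: [1.6, -1.1, 2.6]
gripper_width: 0.157
grasp_force: 15.0
```

Call:
carry_out(
  rows="4 0 -6 0;0 0 -3 0;0 0 -2 0;0 0 0 0",
)

```text
t: 53.42
eef_pos: [0.593, 0.2531, 0.0306]
tool_rot: [-0.0, -0.0, 1.0, -0.0]
contact_force: [0.8, -0.6, 2.8]
gripper_width: 0.157
grasp_force: 15.2
```

```bash
python3 pitch.py
```

```text
pitch [('side', (np.float64(-2.5), np.float64(0.728))), ('top', (np.float64(5.0), np.float64(0.148)))]
```

Level on the slab. I'll release, retreat upward and check.

Call:
carry_out(
  rows="0 0 0 0;0 0 0 0;0 0 0 0;0 0 30 0;0 0 50 0;0 0 50 0;0 0 40 0;0 -30 0 0;0 -50 0 0;0 -50 0 0",
  claw=60,
)

```text
t: 54.88
eef_pos: [0.593, 0.1219, 0.2003]
tool_rot: [0.0, -0.0, 1.0, -0.0]
contact_force: [0.2, -0.9, -0.3]
gripper_width: 0.7
grasp_force: 0.0
```

Run:
```python
from h import *
import find; find.run()
C={n:cam(n) for n in("top","side")}
x,f,k=fit("scoop",[.504,.253,3.14],.008,C);print("scoop",x.round(3),round(f,3),k)
x,f,k=fit("jar",[.554,-.28,0],0,C);print("jar",x.round(3),round(f,3),k)
o=get_obs();print(o["t"],o["eef_pos"])
```

```text
top [366.7 183.6] [ 7  6 23] w [ 0.578 -0.277]
top [375.4 182.4] [ 8  6 37] w [ 0.581 -0.305]
top [359. 192.] [ 3  5 13] w [ 0.552 -0.253]
top [372.3 192.5] [ 6  6 32] w [ 0.549 -0.294]
top [371.4 200.9] [ 7  6 32] w [ 0.523 -0.29 ]
side [330.4 163.3] [ 6  4 12] w [ 0.591 -0.321]
side [223.8 274.2] [13 15 24] w [0.509 0.207]
side [236.7 277.8] [8 5 9] w [0.48  0.196]
54.975 [0.5941 0.1151 0.1994] [ 0.8 -0.7 -0.5]
scoop [0.513 0.253 3.138] 0.15 2
jar [ 0.555 -0.28   0.055] 0.133 2
55.275 [0.59290947 0.12498614 0.20045961]
```

Five separate lumps show in the jar, and the scoop sits flat on the slab about 9 mm from its centre. I'll hand it in.

```bash
python3 -c "
from station import *
print(hand_in())"
```

```text
the job is handed in; nothing more can be done
None
```

I handed the job in at about 55 s: all five lumps are in the upright jar and the empty scoop is flat on its slab, after three lumps spilled onto the vanity and were recovered with the scoop; bystander positions were not re-measured, and no verdict came back.

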